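# Brake the sample shuttle, load the tube rack, release the brake

### The arm

A 7-joint arm with a two-finger parallel gripper is mounted at the origin on the work surface. World frame = base frame: x ahead of the robot, y to its left, z up, the work surface at z = 0. Lengths are in mm, angles in degrees, forces in N, time in s.
With the tool pointing down it reaches from about 400 to 875 mm from the base axis. Payload 6.5 kg.
Tool frame: the origin (TCP) lies at the very end of the fingers, on their centre line; the grasp point (between the pads) lies 19 mm behind it (manip.grip_point_offset is the distance from the TCP to the grasp point, in mm); z points along the fingers, y is the direction in which the jaws open and shut (so a half turn about z gives the same grasp; the last joint's range is limited). The gripper opens to 88 mm and grips with 3 to 60 N. Pads are 18 mm wide; open, the fingers measure 123 mm over their backs; the gripper's body (75 mm by 187 mm) begins 45 mm behind the grasp point.
Start: joints at [-79.137, 30.733, -0.252, 88.115, 0.149, 61.152, -4.079], TCP at [164.458, 628.843, 238.716] pointing down, gripper open.
Joint ranges: [-154.64, 154.64], [-21.42, 123.67], [-72.66, 72.17], [13.99, 137.28], [-74.86, 254.86], [10.95, 109.41], [-158.01, 158.01]. Speed limits (degrees/s): [136.94, 136.94, 180, 180, 180, 180, 180].

### API

Orientations are given as [roll, pitch, yaw] about the fixed x, y, z axes, in that order (R = Rz(yaw) Ry(pitch) Rx(roll)).
In Python, from station import readout, eyes, manip gives the robot as it stands.
- The arm moves only by the tool step_arm, never from a script. Its argument "commands" is a list that holds one entry, the list of rows, each a list of 5 numbers: the opening in per cent of the stroke, from 0 (shut) to 100 (fully open), then the shift along the tool's x, y, z in cm, then the turn about the tool's z in rad. In form: [[[grip, tx, ty, tz, roll], ...]]. A call has 1 to 5 rows; each row is the pose to reach, as a shift and turn from the pose commanded when the call began, along the tool's axes at that moment; what a row does not reach only later rows make up. A row lasts 1/10 s, in which the tool goes at most 50 mm and 8.59 degrees, less where a joint would pass 70% of its speed; a pose out of reach is approached as far as the arm can. A call with a gripper value outside its range is refused whole. The fingers move at their own pace and stop on an object; "newtons" is the grip in N (left out, the last holds). Time passes only in rows, so rows that repeat a pose let the fingers close. It gives the time, the measured TCP pose, the force and the opening at its end, in the units of the state.
- readout.sense(): the state, without advancing time (a new reading comes with each control period).
- eyes.read_camera(name): name is "side" or "top" or "wrist"; returns the picture (400x640x3 uint8, blue, green, red); there is no depth.
- eyes.camera_params(name): a dict with "intrinsics" (3x3 intrinsics, pixels), "k1" (the pictures are not rectified: a ray, as slopes to the right and down, at radius r is drawn at 1 + k1 r^2 times it, then the intrinsics apply), "extrinsics" (4x4, takes a point from world to camera coordinates). Camera axes: x right, y up, looking along -z (the intrinsics and any distortion apply to the point x, -y, -z); pixel columns grow to the right and rows downward; lengths in mm; the calibration is good to about 2 mm. A picture is of the moment at which its call begins: read the wrist's pose just before it. camera_params takes no time and is no camera call; for the wrist camera it gives the pose at the moment of the call.
- manip.hand_in(): hands the job in, once; it reports no verdict.
The state is a dict: "time_s": time; "joint_pos": joint angles; "joint_velocities": joint speeds; "tau": joint torques, N m; "tcp_pos": TCP position; "tool_rot": TCP orientation; "ft_force": force on the tool from outside, world axes, zero at the start; "ft_torque": the same for the moment, N m; "opening": finger opening in mm.
Only numpy, scipy, OpenCV 4.12 (cv2) and the standard library are available. Lean on these libraries where they do the work, as an engineer would, in place of code of your own. Each camera call takes 0.05 s, during which the arm holds its last target.

### The job

Kick the shuttle's red-ended brake lever down until its rubber foot grips the rail firmly and the lever stays down by itself, but do not force it: the foot must not be crushed. With the brake on, set the purple tube rack upright into the shuttle's tray, fully home on its floor, and let go of it; then flick the brake lever well up again so that the shuttle is free to roll. Do not shove the shuttle along its track and leave the other things on the bench undisturbed.

Things in the scene. Friction and masses are not known exactly. Their poses are not given: they have to be found in the camera images.
- shuttle: White carriage, 70 mm (x) by 120 mm (y), with an open tray on top. It rolls along its own y axis only, up to 75 mm either side of the track's middle, with about 2 N of resistance. Origin on the bench plane (z = 0) under the middle of the carriage. Its -x side faces roughly towards the robot and carries the brake lever.
- tray_floor (a point): Centre of the tray's inner floor, 50 mm above the bench; axes as the shuttle. The tray is 58 mm by 94 mm inside (x by y), walls 3 mm thick rising to 69 mm above the bench. The two steel hinge cheeks of the brake stand in front of the tray wall (to -x), 73 mm above the bench.
- brake: Kick-down brake lever, a 10 mm thick steel bar. Origin on its hinge axis, parallel to the shuttle's y axis, 67 mm above the bench and 45 mm to -x of the shuttle's middle. The bar points along its own -x, towards the robot; level at angle 0, positive angles raise its end. Starts raised 0.45 to 0.8 rad, upper stop 0.9. Stiff: about 6 N at its end swings it either way; it stays where left.
- track: Fixed aluminium track on the bench, base plate 12 mm thick, 320 mm long (its own y axis), that the shuttle rolls along; black end stops 36 mm tall at both ends. Origin on the bench plane under the middle of the track.
- foot_mount (a point): Point on the lever bar 40 mm from the hinge, from which the rubber foot hangs. Going down, the foot meets the grey rail at a lever angle between 0 and -0.24 rad, different each time: its wear is not measured. From there the push at the lever's end grows by about 2 N per mm. Some 10 to 14 N in all sets the brake well; more than about 18 N crushes the foot.
- brake_tip (a point): Centre of the lever's red cross-bar end, 100 mm from the hinge: a cylinder of 18 mm diameter and 26 mm long, its length along the shuttle's y axis, with flat ends; free space all round it, so it can be pressed from above or pinched across its flat ends (26 mm) from above.
- brake_strip: Grey brake rail with a black top, 30 mm wide (x), 320 mm long, fixed on the track in front of the shuttle; its top, which the rubber foot presses on, is 45 mm above the bench. Origin in the middle of its underside, 12 mm above the bench; axes as the shuttle.
- rack: Purple tube rack, a block 48 mm (x) by 86 mm (y) by 78 mm high with white and blue tube caps on top (84 mm in all), standing loose on the bench either left or right of the track, mass about 0.25 kg. Origin in the middle of its underside. Grip it across its 48 mm width. It fits the tray with its long side along the shuttle's y axis (either way round), 4 to 5 mm play each side; standing in the tray its top is 134 mm above the bench.
- rack_base (a point): Middle of the rack's underside, same as the rack's origin.
- tip_box: Bystander: orange box of pipette tips, 85 x 120 x 65 mm, loose, on the other side of the track from the rack. Origin in the middle of its underside.
- vial: Bystander: small white vial with a blue cap, 29 mm diameter, 50 mm tall, standing loose nearer the robot. Origin in the middle of its underside.
- sharps_bin: Bystander: yellow round bin with red lid, 128 mm diameter, 149 mm tall, loose, to the right behind the bench work. Origin in the middle of its underside.
There are look-alikes about, which are no part of the job. Of the things that look like the rack, take the one that is farthest to the robot's left at the start.

How it is judged:
By the outcome, as a careful person would: the job done as asked, in the order asked, and still so for the second after the job is handed in, with the robot touching nothing.
It also fails if it takes over 72 s, if anything falls off the work surface, if the arm or the gripper's body presses on something with over 40 N, if the wrist force passes 120 N, or if a joint passes its speed limit or range.

## Working session

There is one attempt and no reset: what is moved stays moved. The work goes in short steps, Python scripts to look and compute and a tool call to move; the robot and the scene stay as the last step left them, time stands still between calls to the robot, and variables do not carry over. Pictures are saved under pics/ and viewed, and the job is handed in when it is done.

Besides the shell and the picture viewer there is one more tool, called after "Request:" as a command line: name --argument value ..., lists and objects as JSON in quotes. step_arm: Moves the arm, as the interface text tells. Its arguments: {"type":"object","properties":{"commands":{"type":"array","items":{"type":"array","items":{"type":"array","items":{"type":"number"}}}},"newtons":{"type":"number"}},"required":["commands"]}

```bash
ls; mkdir -p pics; python3 - <<'E'
from station import readout, eyes, manip
import cv2
print(readout.sense())
print(manip.grip_point_offset)
for n in ["side","top","wrist"]:
    p=eyes.camera_params(n); print(n,p)
    cv2.imwrite(f"pics/{n}0.png",eyes.read_camera(n))
E
```

```text
pics
{'time_s': 0.0, 'joint_pos': array([-79.13544486,  30.77800579,  -0.2544881 ,  88.16787955,
         0.14725724,  61.15170698,  -4.07952677]), 'joint_velocities': array([ 0.00016525, -0.03052125,  0.02762627,  0.01290454, -0.00684052,
        0.0645429 ,  0.00880226]), 'tau': array([ 6.63013889e-04, -5.71002924e+01,  9.91148315e-01, -2.51598197e+01,
       -5.62488637e-02,  1.80872111e-02,  1.55827643e-04]), 'tcp_pos': array([164.33163457, 628.27094868, 237.85246214]), 'tool_rot': array([-1.79902887e+02,  5.56002108e-03,  1.65345839e+02]), 'ft_force': array([-0.50741144,  0.3047043 ,  0.01644025]), 'ft_torque': array([-0.04604561,  0.00161227,  0.05524866]), 'opening': 88.27494815827146}
18.700000000000003
side {'intrinsics': array([[431.92202348,   0.        , 322.20780106],
       [  0.        , 431.92202348, 206.55984237],
       [  0.        ,   0.        ,   1.        ]]), 'k1': -0.0501948016083193, 'extrinsics': array([[-9.70408612e-01, -2.41138765e-01,  1.26183222e-02,
         4.85533916e+02],
       [ 1.54022068e-01, -5.77888791e-01,  8.01449778e-01,
        -1.53150978
[... 598 characters left out ...]
1520e-02,  9.84731647e-01,
        -1.21879085e+03],
       [ 0.00000000e+00,  0.00000000e+00,  0.00000000e+00,
         1.00000000e+00]])}
wrist {'intrinsics': array([[344.54675227,   0.        , 316.83555297],
       [  0.        , 344.54675227, 198.92286361],
       [  0.        ,   0.        ,   1.        ]]), 'k1': -0.034128104396836834, 'extrinsics': array([[ 2.53076315e-01,  9.67444627e-01, -1.80885712e-03,
        -6.49075909e+02],
       [-9.20932860e-01,  2.40335566e-01, -3.06792247e-01,
         4.08720852e+01],
       [-2.96369779e-01,  7.93076875e-02,  9.51774787e-01,
        -3.90879068e+02],
       [ 0.00000000e+00,  0.00000000e+00,  0.00000000e+00,
         1.00000000e+00]])}
```

View pics/top0.png

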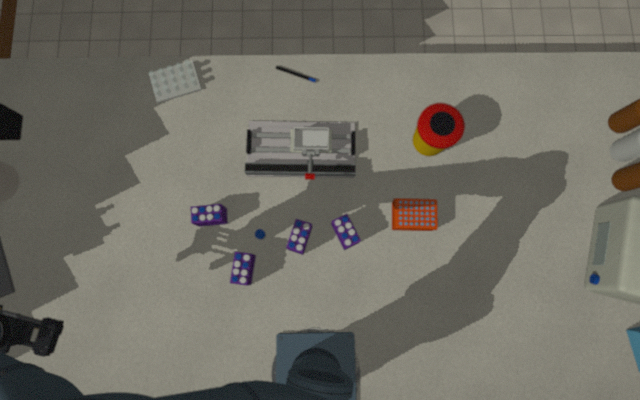

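View pics/side0.png

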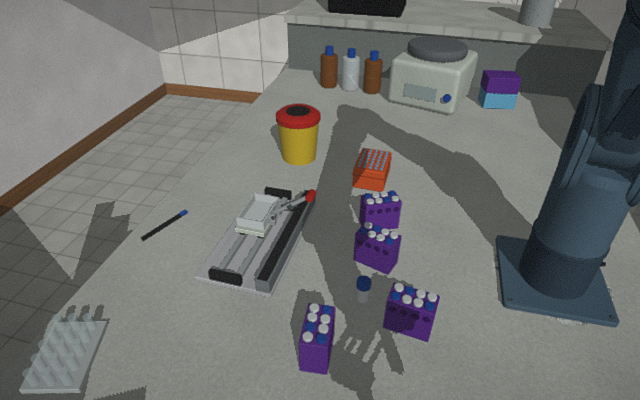

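View pics/wrist0.png

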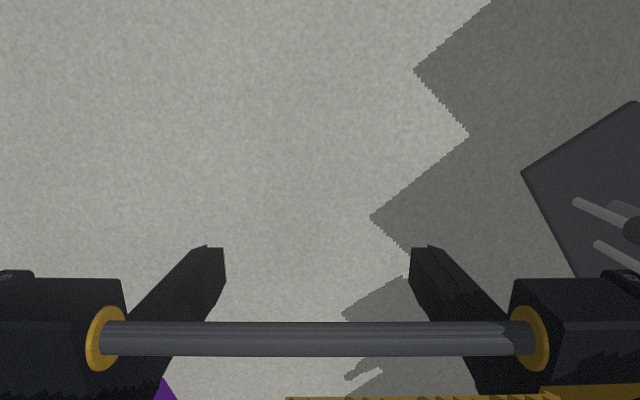

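```bash
cat > h.py <<'E'
import numpy as np, cv2
from station import readout, eyes, manip
from scipy.optimize import least_squares
from scipy.spatial.transform import Rotation as R
def ray(P,u,v):
    K=np.array(P['intrinsics']);E=np.array(P['extrinsics']);k=P['k1']
    a=np.array([(u-K[0,2])/K[0,0],(v-K[1,2])/K[1,1]])
    s=a.copy()
    for _ in range(30): s=a/(1+k*(s@s))
    d=E[:3,:3].T@np.array([s[0],-s[1],-1]); o=-E[:3,:3].T@E[:3,3]
    return o,d/np.linalg.norm(d)
def proj(P,X):
    K=np.array(P['intrinsics']);E=np.array(P['extrinsics'])
    c=E[:3,:3]@np.array(X,float)+E[:3,3]; s=np.array([c[0],-c[1]])/-c[2]; s=s*(1+P['k1']*(s@s))
    return np.array([K[0,0]*s[0]+K[0,2],K[1,1]*s[1]+K[1,2]])
def atz(P,u,v,z):
    o,d=ray(P,u,v); return o+d*(z-o[2])/d[2]
def tri(obs):
    A=np.zeros((3,3));b=np.zeros(3);rs=[ray(P,u,v) for P,u,v in obs]
    for o,d in rs:
        M=np.eye(3)-np.outer(d,d);A+=M;b+=M@o
    X=np.linalg.solve(A,b); return X,[np.linalg.norm((np.eye(3)-np.outer(d,d))@(X-o)) for o,d in rs]
def crop(img,x0,y0,w,h,f,name):
    c=cv2.resize(img[y0:y0+h,x0:x0+w],None,fx=f,fy=f,interpolation=cv2.INTER_CUBIC)
    for x in range((x0+9)//10*10,x0+w,10):
        cv2.line(c,((x-x0)*f,0),((x-x0)*f,6 if x%50 else 14),(0,255,0),1)
        if x%20==0: cv2.putText(c,str(x),((x-x0)*f,24),0,.4,(0,255,0),1)
    for y in range((y0+9)//10*10,y0+h,10):
        cv2.line(c,(0,(y-y0)*f),(6,(y-y0)*f),(0,255,0),1)
        if y%20==0: cv2.putText(c,str(y),(10,(y-y0)*f+4),0,.4,(0,255,0),1)
    cv2.imwrite('pics/'+name,c)
E
python3 - <<'E'
from h import *
t=cv2.imread('pics/top0.png');s=cv2.imread('pics/side0.png')
crop(t,180,110,190,140,4,'tc1.png'); crop(s,190,180,160,120,5,'sc1.png'); crop(s,280,270,160,110,5,'sc2.png')
E
```

```text
(no output)
```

View pics/tc1.png

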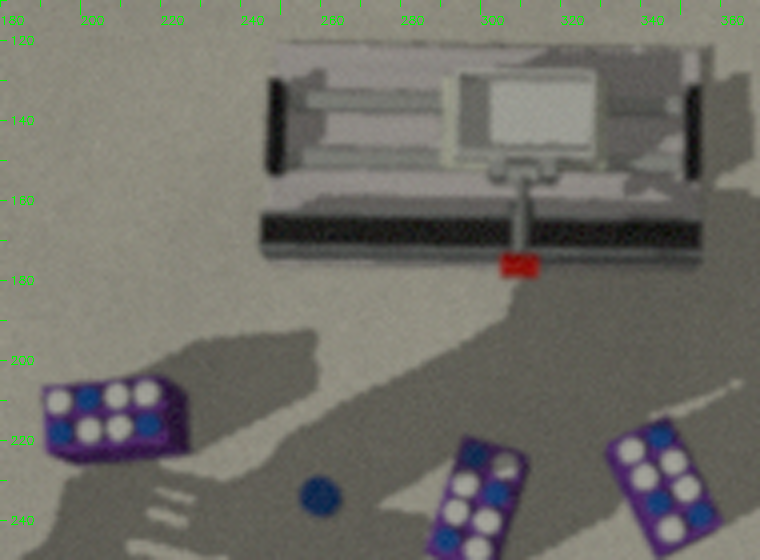

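View pics/sc1.png

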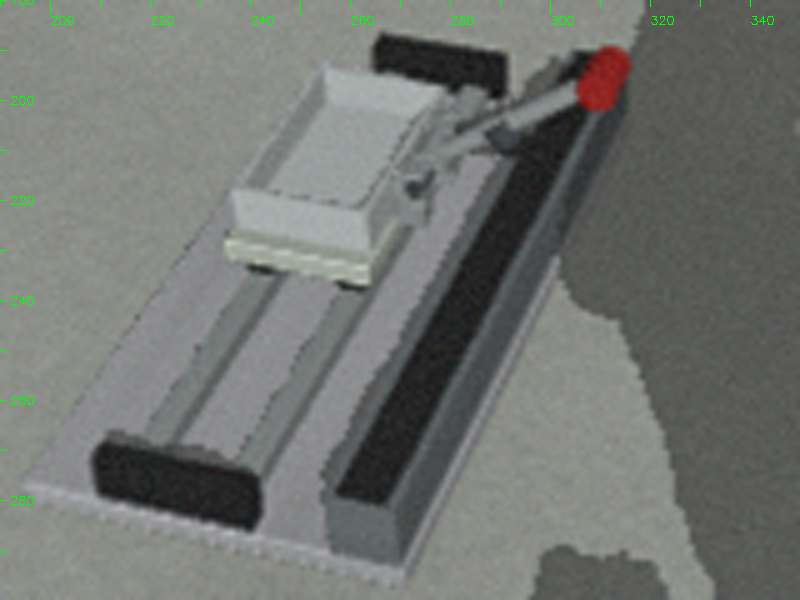

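View pics/sc2.png

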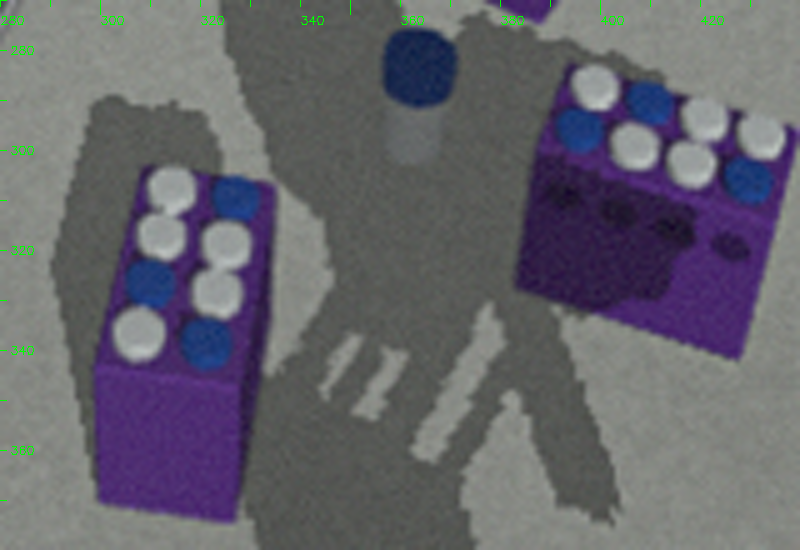

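```bash
python3 - <<'E'
from h import *
np.set_printoptions(precision=1,suppress=True)
T=eyes.camera_params('top');S=eyes.camera_params('side')
t=lambda x,y:(T,180+x/4,110+y/4)
s1=lambda x,y:(S,190+x/5,180+y/5)
s2=lambda x,y:(S,280+x/5,270+y/5)
print('tip',tri([t(520,266),s1(604,78)]))
# rack top corners: near-left? pair top(u) left = +y ; side: bottom = +y
for n,a,b in [('L far',t(43,388),s2(97,366)),('L near',t(47,448),s2(243,382)),('R far',t(163,377),s2(143,166)),('R near',t(168,438),s2(276,184))]:
    print(n,tri([a,b]),atz(*a,78)[:2],atz(*b,78)[:2])
# caps: top: far row L->R (59,402)(88,398)(118,396)(147,392); near row (62,432)(91,430)(120,428)(149,425)
# side: far col bottom->top (138,334)(152,284)(161,236)(172,190); near col (206,343)(216,293)(227,245)(236,198)
tc=[(59,402),(88,398),(118,396),(147,392),(62,432),(91,430),(120,428),(149,425)]
sc=[(138,334),(152,284),(161,236),(172,190),(206,343),(216,293),(227,245),(236,198)]
P=np.array([tri([t(*a),s2(*b)])[0] for a,b in zip(tc,sc)]);print(P,P.mean(0))
print('strip',[atz(*t(*p),45)[:2] for p in [(262,212),(700,221),(262,247),(700,250)]])
print('stripside',[atz(*s1(*p),45)[:2] for p in [(335,492),(390,500),(565,52),(600,52)]])
print('tray outer rim',[atz(*t(*p),69)[:2] for p in [(458,70),(597,70),(455,158),(597,160)]])
print('tray side rim',[atz(*s1(*p),69)[:2] for p in [(325,65),(446,90),(234,190),(366,210)]])
print('vial',atz(*t(320,496),50)); 
E
```

```text
tip (array([525.7,   6.1, 123.9]), [np.float64(0.05188368631473743), np.float64(0.051883686314722434)])
L far (array([455.4, 336.9,  74.3]), [np.float64(0.23058622557708053), np.float64(0.2305862255770653)]) [455.  335.9] [454.3 339.5]
L near (array([411. , 332.1,  76. ]), [np.float64(2.6197687939138503), np.float64(2.6197687939137504)]) [413.3 331.7] [408.  333.7]
R far (array([462.3, 254.2,  75. ]), [np.float64(0.32392208591624244), np.float64(0.32392208591624544)]) [461.5 253.5] [461.9 256.6]
R near (array([417.8, 249.8,  74.5]), [np.float64(1.7435606525244944), np.float64(1.7435606525245944)]) [419.  249.1] [415.5 252.8]
[[445.  324.5  78.1]
 [446.6 304.5  78.4]
 [448.4 284.2  77.7]
 [450.3 264.2  77.9]
 [423.7 321.9  77.5]
 [425.  302.1  77.5]
 [426.1 282.2  77.7]
 [427.8 262.3  78.1]] [436.6 293.3  77.9]
strip [array([586.5, 192.3]), array([ 575.4, -123. ]), array([560.6, 191.9]), array([ 554. , -122.3])]
stripside [array([583.3, 194.8]), array([561.2, 193.3]), array([ 579.9, -118.1]), array([ 562.9, -122.6])]
tray outer rim [array([683.1,  49.5]), array([681.8, -50.1]), array([617.7,  52. ]), array([614.9, -48.8])]
tray side rim [array([677.5, -44.7]), array([615.2, -40.1]), array([681.4,  56. ]), array([620.3,  54.2])]
vial [380.5 148.3  50. ]
```

```bash
cat >> h.py <<'E'
def go(x,y,z,psi=None):
    s=readout.sense(); p=s['tcp_pos']; Rm=R.from_euler('xyz',s['tool_rot'],degrees=True)
    d=Rm.inv().apply(np.array([x,y,z])-p)/10
    r=0
    if psi is not None:
        xa=Rm.as_matrix()[:,0]; cur=np.degrees(np.arctan2(xa[1],xa[0])); dd=(psi-cur+180)%360-180; r=-np.radians(dd)
    print('t',round(s['time_s'],2),'shift cm',np.round(d,2),'roll',np.round(r,3),'dist',np.round(np.linalg.norm(d)*10,1))
E
python3 - <<'E'
from h import *
W=eyes.camera_params('wrist');E=W['extrinsics'];c=-E[:3,:3].T@E[:3,3]
s=readout.sense();Rm=R.from_euler('xyz',s['tool_rot'],degrees=True)
print('cam in tool',Rm.inv().apply(c-s['tcp_pos']),'fwd',Rm.inv().apply(-E[2,:3]))
go(450,100,300,178)
E
```

```text
cam in tool [ 8.09907641e+01  9.84838764e-02 -1.45471118e+02] fwd [-3.06687835e-01 -2.72057405e-04  9.51810117e-01]
t 0.15 shift cm [-41.   -43.9   -6.13] roll -0.221 dist 603.8
```

Request:
step_arm --commands '[[[100, -41, -43.9, -6.1, -0.221], [100, -41, -43.9, -6.1, -0.221], [100, -41, -43.9, -6.1, -0.221], [100, -41, -43.9, -6.1, -0.221], [100, -41, -43.9, -6.1, -0.221]]]'

```text
time_s: 0.65
tcp_pos: [283.4, 408.0, 264.0]
tool_rot: [-180.0, -0.0, 178.0]
ft_force: [1.1, 0.4, 0.7]
opening: 88.2
```

```bash
python3 - <<'E'
from h import *
go(510,60,280,178)
E
```

```text
t 0.65 shift cm [-23.86 -33.99  -1.59] roll 0.0 dist 415.6
```

Request:
step_arm --commands '[[[100, -23.8, -34, -1.6, 0], [100, -23.8, -34, -1.6, 0], [100, -23.8, -34, -1.6, 0], [100, -23.8, -34, -1.6, 0], [100, -23.8, -34, -1.6, 0]]]'

```text
time_s: 1.15
tcp_pos: [419.4, 198.6, 273.8]
tool_rot: [180.0, 0.0, 178.0]
ft_force: [0.2, 0.0, -0.1]
opening: 87.8
```

```bash
python3 - <<'E'
from h import *
go(510,60,280,178)
E
```

```text
t 1.15 shift cm [ -9.53 -13.54  -0.62] roll 0.0 dist 165.7
```

Request:
step_arm --commands '[[[100, -9.5, -13.5, -0.6, 0], [100, -9.5, -13.5, -0.6, 0], [100, -9.5, -13.5, -0.6, 0], [100, -9.5, -13.5, -0.6, 0], [100, -9.5, -13.5, -0.6, 0]]]'

```text
time_s: 1.65
tcp_pos: [509.9, 59.5, 279.5]
tool_rot: [-179.9, 0.0, 177.7]
ft_force: [0.3, -0.2, -0.3]
opening: 88.1
```

```bash
cat >> h.py <<'E'
import pickle
def snap(n):
    P=eyes.camera_params('wrist'); s=readout.sense(); im=eyes.read_camera('wrist')
    cv2.imwrite(f'pics/{n}.png',im); pickle.dump(P,open(f'pics/{n}.pkl','wb')); return im
def cam(n): return pickle.load(open(f'pics/{n}.pkl','rb'))
E
python3 - <<'E'
from h import *
snap('w1')
go(510,-50,280,178)
E
```

```text
t 1.7 shift cm [ -0.52 -11.17  -0.07] roll -0.002 dist 111.8
```

View pics/w1.png

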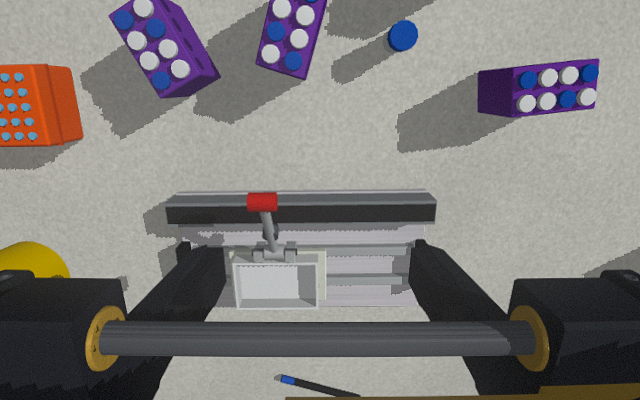

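Request:
step_arm --commands '[[[100, 4, -9, 0, 0], [100, 4, -9, 0, 0], [100, 4, -9, 0, 0], [100, 4, -9, 0, 0]]]'

```text
time_s: 2.1
tcp_pos: [465.2, -25.0, 279.7]
tool_rot: [179.9, -0.0, 178.0]
ft_force: [0.0, 0.8, 0.5]
opening: 88.1
```

```bash
python3 - <<'E'
from h import *
w2=snap('w2');w1=cv2.imread('pics/w1.png')
crop(w1,150,180,160,140,5,'w1a.png')
crop(w1,470,40,150,90,5,'w1b.png')
E
```

```text
(no output)
```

View pics/w2.png

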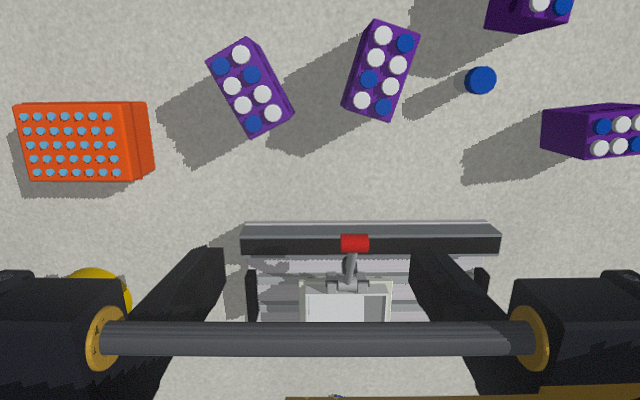

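View pics/w1a.png

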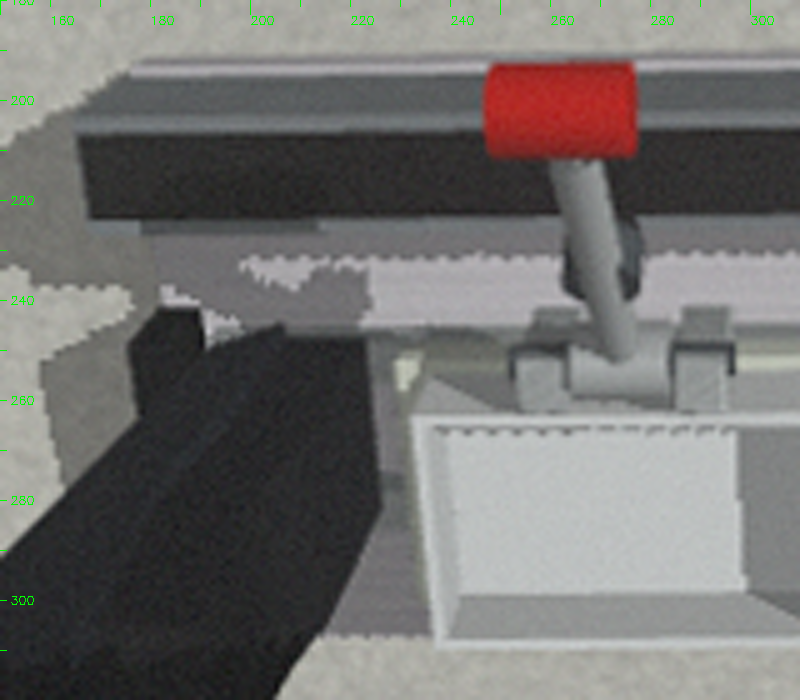

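View pics/w1b.png

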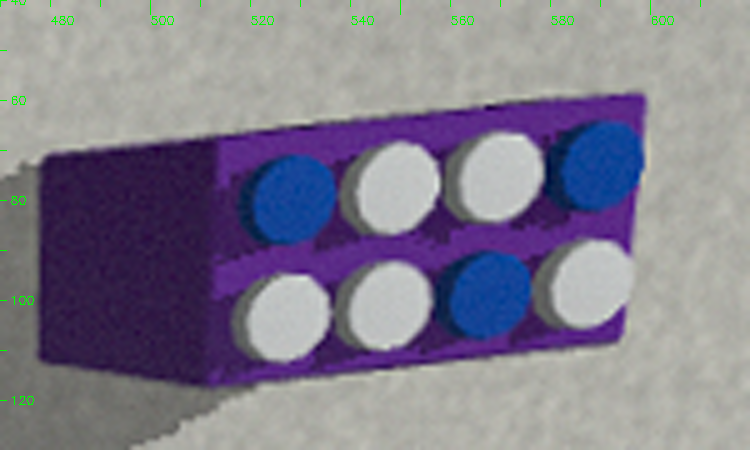

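```bash
python3 - <<'E'
from h import *
w2=cv2.imread('pics/w2.png')
crop(w2,235,215,160,120,5,'w2a.png')
w1=cv2.imread('pics/w1.png');crop(w1,210,230,130,90,6,'w1c.png')
E
```

```text
(no output)
```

View pics/w2a.png

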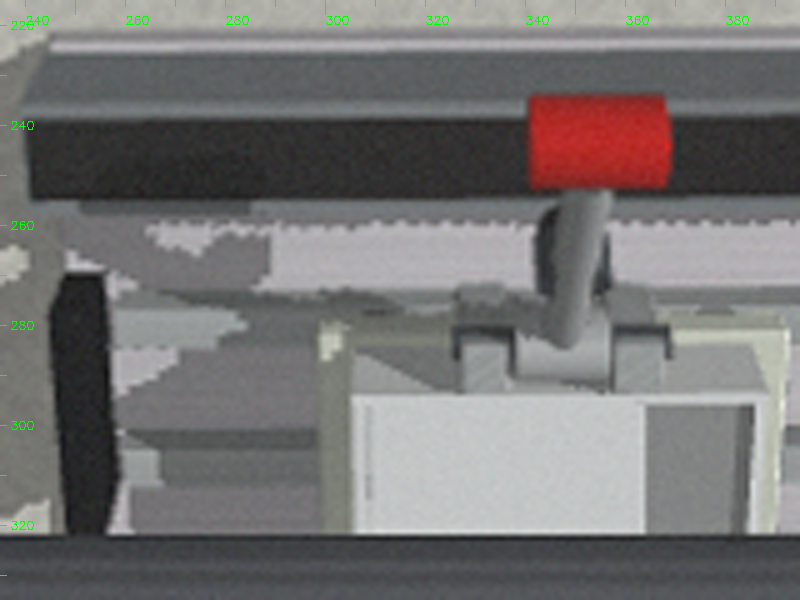

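View pics/w1c.png

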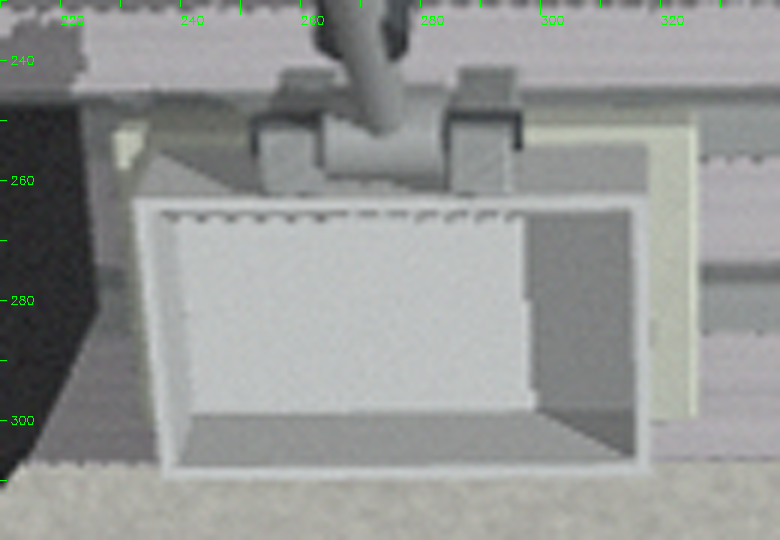

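```bash
python3 - <<'E'
from h import *
np.set_printoptions(precision=1,suppress=True)
A=cam('w1');B=cam('w2')
a=lambda x,y:(A,150+x/5,180+y/5); c=lambda x,y:(A,210+x/6,230+y/6); k=lambda x,y:(A,470+x/5,40+y/5)
b=lambda x,y:(B,235+x/5,215+y/5)
T=eyes.camera_params('top')
t=(T,310,176.5)
print('tip',tri([a(561,110),b(599,141)]),tri([a(561,110),t]))
print('rim',[atz(*c(*p),69)[:2] for p in [(133,199),(648,198),(163,478),(650,472)]])
print('rimB',[atz(*b(*p),69)[:2] for p in [(350,394),(768,394)]])
print('rim tri',tri([c(133,199),b(350,394)]),tri([c(648,198),b(768,394)]))
print('cheeks z73',[atz(*c(*p),67)[:2] for p in [(260,115),(510,115)]],[atz(*b(*p),73)[:2] for p in [(455,330),(670,330)]])
print('strip near edge',[atz(*a(*p),45)[:2] for p in [(78,134),(88,219),(800,128),(800,213)]],[atz(*b(*p),45)[:2] for p in [(25,116),(30,198),(800,112),(800,195)]])
P=np.array([atz(*k(*p),84) for p in [(293,198),(398,188),(500,176),(600,165),(288,317),(389,305),(488,295),(590,283)]])
print('caps',P,P.mean(0))
for r in (P[:4],P[4:]):
    d=r[3]-r[0];print(np.degrees(np.arctan2(-d[0],d[1])))
print('corners',[atz(*k(*p),78)[:2] for p in [(215,138),(645,94),(622,340),(210,385)]])
T0=[(59,402),(88,398),(118,396),(147,392),(62,432),(91,430),(120,428),(149,425)]
print('cap tri', tri([k(600,165),(T,180+62/4,110+432/4)]),tri([k(288,317),(T,180+147/4,110+392/4)]))
E
```

```text
tip (array([525.6,   9.3, 127.7]), [np.float64(0.20628792613862948), np.float64(0.20628792613852256)]) (array([528.6,   6.7, 116. ]), [np.float64(1.058157724007606), np.float64(1.0581577240075069)])
rim [array([618., -43.]), array([621.6,  56.4]), array([681.6, -44.5]), array([683.8,  54.4])]
rimB [array([617.6, -43.8]), array([621.3,  56.2])]
rim tri (array([619.8, -44.1,  65.6]), [np.float64(0.024868772662870207), np.float64(0.024868772662975068)]) (array([622.2,  56.4,  67.8]), [np.float64(0.07976764367928502), np.float64(0.07976764367929064)])
cheeks z73 [array([602. , -17.1]), array([603.9,  30.7])] [array([598.5, -18.3]), array([600.4,  31.8])]
strip near edge [array([ 554.1, -120.2]), array([ 575.6, -121.6]), array([559.3,  49.6]), array([580.6,  48.6])] [array([ 553.2, -120.1]), array([ 575.2, -121.2]), array([558.7,  66.7]), array([580.9,  67.5])]
caps [[427.9 264.2  84. ]
 [426.6 284.4  84. ]
 [424.9 304.1  84. ]
 [423.3 323.5  84. ]
 [449.9 266.2  84. ]
 [448.2 285.9  84. ]
 [446.8 305.4  84. ]
 [445.1 325.6  84. ]] [436.6 294.9  84. ]
4.463921487682038
4.661615686310808
corners [array([416.5, 251. ]), array([410.3, 334.8]), array([456.6, 339. ]), array([463. , 255.7])]
cap tri (array([423. , 318.6,  90.2]), [np.float64(0.42919878337658296), np.float64(0.4291987833766655)]) (array([449.2, 261.2,  92.2]), [np.float64(0.28270805950070244), np.float64(0.2827080595008193)])
```

```bash
python3 - <<'E'
from h import *
s=readout.sense();Rm=R.from_euler('xyz',s['tool_rot'],degrees=True)
B=eyes.camera_params('wrist');p=s['tcp_pos']
for q in [(0,0,0),(9,44,0),(9,-44,0),(-9,44,0),(-9,-44,0)]:
    print(q,proj(B,p+Rm.apply(q)).round(1))
crop(cv2.imread('pics/w2.png'),170,235,300,60,2,'f.png')
g=cv2.imread('pics/w2.png')
crop(g,190,235,60,60,10,'f1.png');crop(g,395,235,60,60,10,'f2.png')
a=cv2.imread('pics/f1.png');b=cv2.imread('pics/f2.png');cv2.imwrite('pics/f.png',cv2.resize(np.hstack([a,b]),(800,400)))
E
```

```text
(0, 0, 0) [316.2 267.2]
(9, 44, 0) [410.3 249.9]
(9, -44, 0) [222.1 250. ]
(-9, 44, 0) [407.1 283.6]
(-9, -44, 0) [225.3 283.6]
```

View pics/f.png

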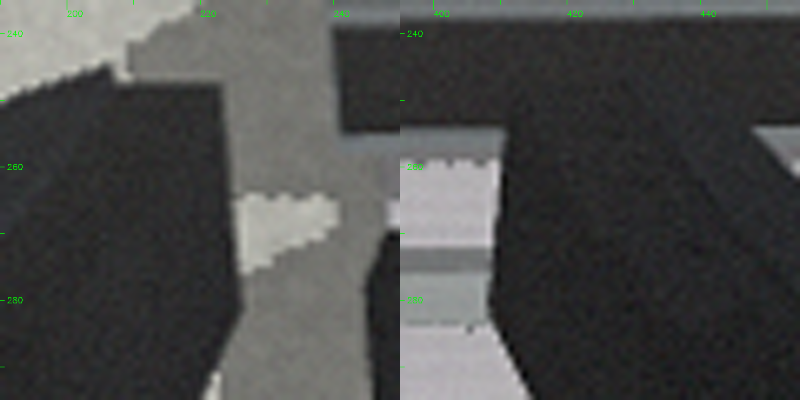

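```bash
python3 - <<'E'
from h import *
go(527,9.6,165,178)
E
```

```text
t 2.15 shift cm [-6.01  3.56 11.47] roll 0.003 dist 134.3
```

Request:
step_arm --commands '[[[0, -6, 3.55, 0, 0], [0, -6, 3.55, 0, 0], [0, -6, 3.55, 6, 0], [0, -6, 3.55, 11, 0], [0, -6, 3.55, 11.5, 0]]]' --newtons 10

```text
time_s: 2.65
tcp_pos: [524.2, 10.2, 159.8]
tool_rot: [-180.0, -0.4, 178.3]
ft_force: [-0.2, -0.7, -0.0]
opening: 50.3
```

```bash
python3 - <<'E'
from h import *
go(527,9.6,150,178)
E
```

```text
t 2.65 shift cm [-0.29 -0.05  0.98] roll 0.005 dist 10.2
```

Request:
step_arm --commands '[[[0, 0, 0, 0, 0], [0, 0, 0, 0, 0], [0, 0, 0, 0, 0], [0, 0, 0, 0, 0], [0, 0, 0, 0, 0]]]'

```text
time_s: 3.15
tcp_pos: [527.8, 7.4, 165.6]
tool_rot: [180.0, 0.1, 178.0]
ft_force: [-0.5, -0.1, 0.7]
opening: 10.4
```

```bash
python3 - <<'E'
from h import *
im=snap('w3');cv2.imwrite('pics/top3.png',eyes.read_camera('top'));cv2.imwrite('pics/side3.png',eyes.read_camera('side'))
crop(cv2.imread('pics/side3.png'),250,140,130,90,6,'s3.png')
go(527,9.6,150,178); print(readout.sense()['ft_force'])
E
```

```text
t 3.3 shift cm [0.04 0.24 1.5 ] roll 0.0 dist 15.2
[-0.80858475  0.12540388  0.06767381]
```

View pics/w3.png

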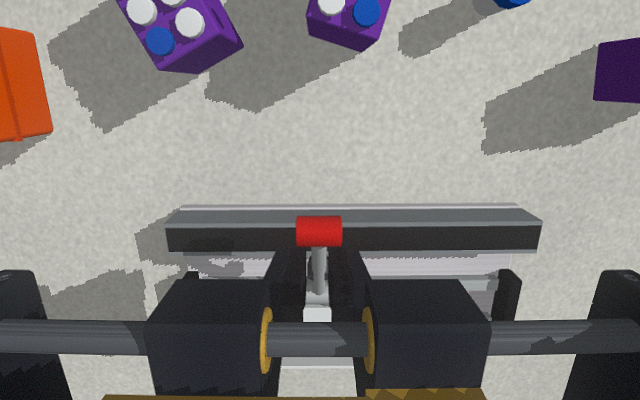

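View pics/s3.png

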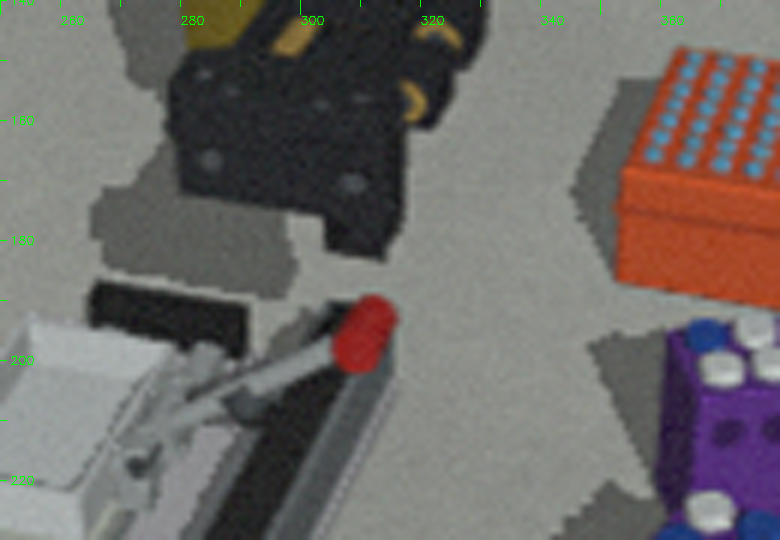

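Request:
step_arm --commands '[[[0, 0.05, 0.23, 1.5, 0], [0, 0.05, 0.23, 2.5, 0], [0, 0.3, 0.24, 3.2, 0], [0, 0.7, 0.24, 4.0, 0], [0, 1.0, 0.25, 4.6, 0]]]'

```text
time_s: 3.8
tcp_pos: [513.8, 10.0, 118.0]
tool_rot: [180.0, -0.4, 178.0]
ft_force: [-10.3, 0.9, 12.1]
opening: 0.7
```

```bash
python3 - <<'E'
from h import *
go(509.5,10.2,98)
E
```

```text
t 3.8 shift cm [0.42 0.   2.  ] roll 0 dist 20.4
```

Request:
step_arm --commands '[[[0, 0, 0, 0, 0], [0, 0, 0, 0, 0]]]'

```text
time_s: 4.0
tcp_pos: [517.0, 9.8, 118.4]
tool_rot: [-180.0, -0.0, 178.0]
ft_force: [-0.5, -1.8, 0.3]
opening: 0.5
```

```bash
python3 - <<'E'
from h import *
cv2.imwrite('pics/side4.png',eyes.read_camera('side'))
crop(cv2.imread('pics/side4.png'),250,150,130,90,6,'s4.png')
go(509.5,10.2,98); print(readout.sense()['ft_force'])
E
```

```text
t 4.05 shift cm [0.81 0.01 2.06] roll 0 dist 22.1
[-0.5144533   1.06410609  0.22782409]
```

View pics/s4.png

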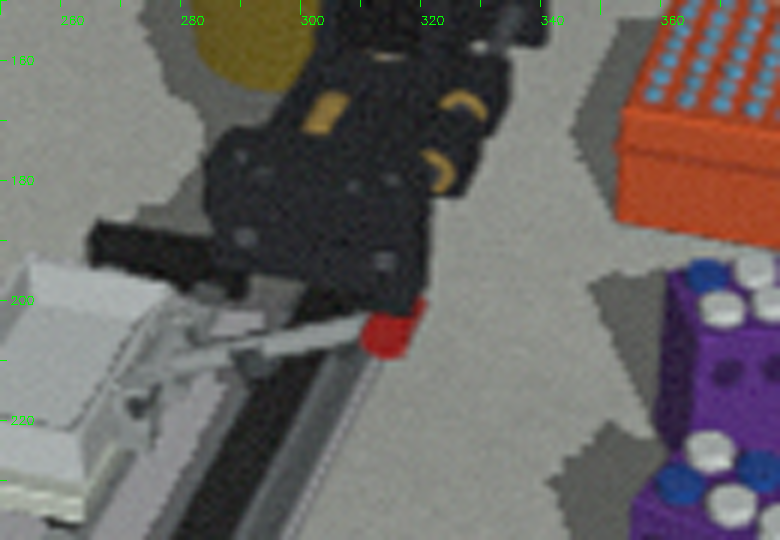

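Request:
step_arm --commands '[[[0, 0.2, 0, 0.4, 0], [0, 0.4, 0, 0.8, 0], [0, 0.55, 0, 1.2, 0], [0, 0.7, 0, 1.6, 0], [0, 0.8, 0, 2.0, 0]]]'

```text
time_s: 4.55
tcp_pos: [509.6, 10.2, 98.8]
tool_rot: [180.0, 0.1, 178.0]
ft_force: [-2.3, -0.6, 6.0]
opening: 0.7
```

```bash
python3 - <<'E'
from h import *
go(507,10.2,82)
E
```

```text
t 4.55 shift cm [ 0.26 -0.    1.68] roll 0 dist 17.0
```

Request:
step_arm --commands '[[[0, 0.1, 0, 0.4, 0], [0, 0.15, 0, 0.8, 0], [0, 0.2, 0, 1.2, 0], [0, 0.25, 0, 1.5, 0], [0, 0.25, 0, 1.7, 0]]]'

```text
time_s: 5.05
tcp_pos: [505.7, 10.2, 81.3]
tool_rot: [-180.0, -0.1, 178.0]
ft_force: [-2.8, 0.6, 6.4]
opening: 0.3
```

Request:
step_arm --commands '[[[0, 0, 0, 0.15, 0], [0, 0, 0, 0.3, 0], [0, 0, 0, 0.45, 0]]]'

```text
time_s: 5.35
tcp_pos: [505.2, 10.3, 76.8]
tool_rot: [-180.0, -0.2, 178.0]
ft_force: [-4.7, -0.7, 5.8]
opening: 0.7
```

Request:
step_arm --commands '[[[0, 0, 0, 0.1, 0], [0, 0, 0, 0.2, 0], [0, 0, 0, 0.3, 0]]]'

```text
time_s: 5.65
tcp_pos: [505.0, 10.3, 73.7]
tool_rot: [-180.0, -0.2, 178.0]
ft_force: [-4.0, 0.2, 5.0]
opening: 0.2
```

Request:
step_arm --commands '[[[0, 0, 0, 0.1, 0], [0, 0, 0, 0.2, 0], [0, 0, 0, 0.3, 0]]]'

```text
time_s: 5.95
tcp_pos: [505.1, 10.3, 70.8]
tool_rot: [-180.0, -0.2, 178.0]
ft_force: [-4.5, 0.8, 6.2]
opening: 0.5
```

Request:
step_arm --commands '[[[0, 0, 0, 0.1, 0], [0, 0, 0, 0.2, 0]]]'

```text
time_s: 6.15
tcp_pos: [505.1, 10.3, 68.8]
tool_rot: [-180.0, -0.2, 178.0]
ft_force: [-4.0, -0.2, 6.1]
opening: 0.6
```

Request:
step_arm --commands '[[[0, 0, 0, 0.1, 0], [0, 0, 0, 0.2, 0]]]'

```text
time_s: 6.35
tcp_pos: [505.2, 10.2, 66.8]
tool_rot: [-180.0, -0.2, 178.0]
ft_force: [-4.7, 0.1, 5.6]
opening: 0.4
```

Request:
step_arm --commands '[[[0, 0.15, 0, 0.1, 0], [0, 0.15, 0, 0.2, 0]]]'

```text
time_s: 6.55
tcp_pos: [505.1, 10.3, 65.2]
tool_rot: [-180.0, -0.0, 178.0]
ft_force: [-2.4, 0.5, 6.1]
opening: 0.3
```

Request:
step_arm --commands '[[[0, 0, 0, 0.1, 0], [0, 0, 0, 0.2, 0]]]'

```text
time_s: 6.75
tcp_pos: [505.2, 10.3, 63.2]
tool_rot: [-180.0, -0.0, 178.0]
ft_force: [-1.8, 0.3, 4.3]
opening: 0.5
```

Request:
step_arm --commands '[[[0, 0, 0, 0.1, 0], [0, 0, 0, 0.2, 0]]]'

```text
time_s: 6.95
tcp_pos: [505.3, 10.3, 61.3]
tool_rot: [180.0, 0.0, 178.0]
ft_force: [-1.9, -0.3, 4.9]
opening: 0.4
```

Request:
step_arm --commands '[[[0, 0, 0, 0.1, 0], [0, 0, 0, 0.2, 0]]]'

```text
time_s: 7.15
tcp_pos: [505.4, 10.3, 59.4]
tool_rot: [180.0, 0.0, 178.0]
ft_force: [-3.4, -0.2, 9.5]
opening: 0.4
```

Request:
step_arm --commands '[[[0, 0, 0, 0.1, 0], [0, 0, 0, 0.2, 0]]]'

```text
time_s: 7.35
tcp_pos: [505.5, 10.3, 57.8]
tool_rot: [180.0, 0.0, 178.0]
ft_force: [-2.8, -0.1, 13.2]
opening: 0.4
```

Request:
step_arm --commands '[[[0, 0, 0, 0.05, 0], [0, 0, 0, 0.1, 0]]]'

```text
time_s: 7.55
tcp_pos: [505.6, 10.3, 57.0]
tool_rot: [180.0, 0.0, 178.0]
ft_force: [-4.1, -1.1, 15.9]
opening: 0.4
```

Request:
step_arm --commands '[[[0, 0, 0, -0.5, 0], [0, 0, 0, -2, 0], [0, 0, 0, -5, 0], [0, 0, 0, -10, 0]]]'

```text
time_s: 7.95
tcp_pos: [503.3, 10.3, 155.1]
tool_rot: [-179.9, -0.3, 178.0]
ft_force: [0.9, 0.1, -0.5]
opening: 0.5
```

```bash
python3 - <<'E'
from h import *
snap('w5');cv2.imwrite('pics/side5.png',eyes.read_camera('side'))
crop(cv2.imread('pics/side5.png'),190,170,160,120,5,'s5.png')
print(readout.sense()['ft_force'])
go(436.6,295,200,94.7)
E
```

```text
[ 1.03437037 -1.12082961 -0.97613674]
t 8.05 shift cm [ 8.21 28.2  -3.92] roll 1.453 dist 296.3
```

View pics/s5.png

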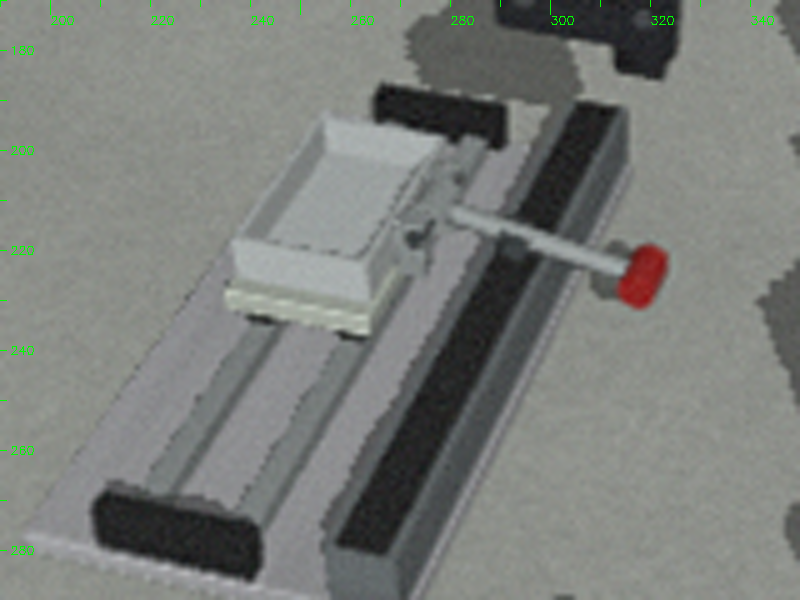

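View pics/w5.png

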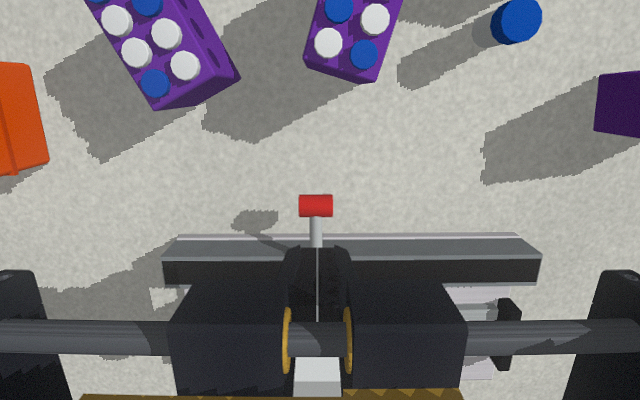

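Request:
step_arm --commands '[[[100, 2, 3, -5, 0.3], [100, 4, 14, -6, 0.6], [100, 6, 19, -6, 0.8], [100, 8.2, 24, -6, 1], [100, 8.2, 28.2, -6, 1.1]]]'

```text
time_s: 8.55
tcp_pos: [450.2, 208.4, 212.4]
tool_rot: [180.0, -0.0, 138.6]
ft_force: [1.1, 0.1, -0.1]
opening: 37.8
```

```bash
python3 - <<'E'
from h import *
go(436.8,295,200,94.7)
E
```

```text
t 8.55 shift cm [6.73 5.61 1.24] roll 0.766 dist 88.5
```

Request:
step_arm --commands '[[[100, 2.5, 2, 0.5, 0.2], [100, 5, 4, 1, 0.4], [100, 6.7, 5.6, 1.2, 0.6], [100, 6.7, 5.6, 1.2, 0.766], [100, 6.7, 5.6, 1.2, 0.766]]]'

```text
time_s: 9.05
tcp_pos: [436.8, 294.2, 199.7]
tool_rot: [-180.0, 0.0, 95.7]
ft_force: [0.2, -1.0, 0.0]
opening: 78.4
```

Request:
step_arm --commands '[[[100, 0, 0, 0, 0], [100, 0, 0, 0, 0]]]'

```text
time_s: 9.25
tcp_pos: [437.2, 293.2, 200.1]
tool_rot: [-180.0, 0.0, 96.2]
ft_force: [-0.5, 0.1, 0.2]
opening: 87.8
```

```bash
python3 - <<'E'
from h import *
snap('w6')
go(436.8,295,200,94.7)
E
```

```text
t 9.3 shift cm [ 0.19 -0.03  0.02] roll 0.026 dist 2.0
```

View pics/w6.png

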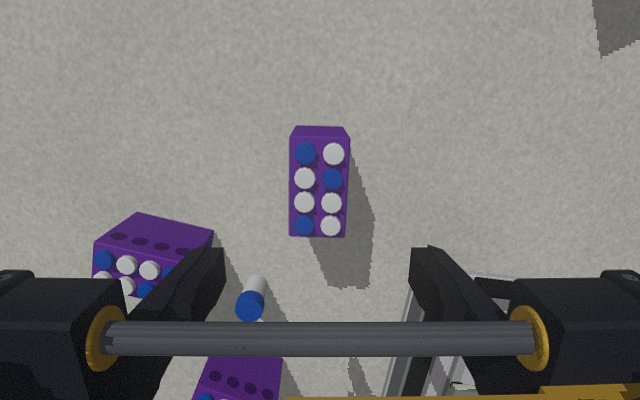

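```bash
python3 - <<'E'
from h import *
np.set_printoptions(precision=1,suppress=True)
C=cam('w6');A=cam('w1')
q=[(305,153),(305,178),(304,202),(304,225),(333,153),(333,178),(331,202),(330,225)]
P=np.array([atz(C,u,v+2,84) for u,v in q]);print(P[:,:2],P.mean(0))
for r in (P[:4],P[4:]):
    d=r[0]-r[3];print(np.degrees(np.arctan2(-d[0],d[1])))
k=lambda x,y:(A,470+x/5,42+y/5)
K=[(600,165),(500,176),(398,188),(293,198),(590,283),(488,295),(389,305),(288,317)]
Q=np.array([tri([(C,u,v+2),k(*p)])[0] for (u,v),p in zip(q,K)]);print(Q,Q.mean(0))
crop(cv2.imread('pics/w6.png'),270,115,110,130,6,'w6a.png')
E
```

```text
[[423.6 323.1]
 [425.5 303.4]
 [426.7 283.5]
 [428.6 263.7]
 [444.9 325.4]
 [447.3 305.8]
 [448.2 285.9]
 [449.8 266. ]] [436.8 294.6  84. ]
4.807319764687826
4.661503708217404
[[424.4 323.2  84.9]
 [426.1 303.7  85.1]
 [427.5 283.9  85.2]
 [429.2 264.   84.7]
 [445.9 325.5  84.5]
 [448.  305.7  84. ]
 [449.1 285.9  84.3]
 [450.8 266.1  84.4]] [437.6 294.8  84.6]
```

View pics/w6a.png

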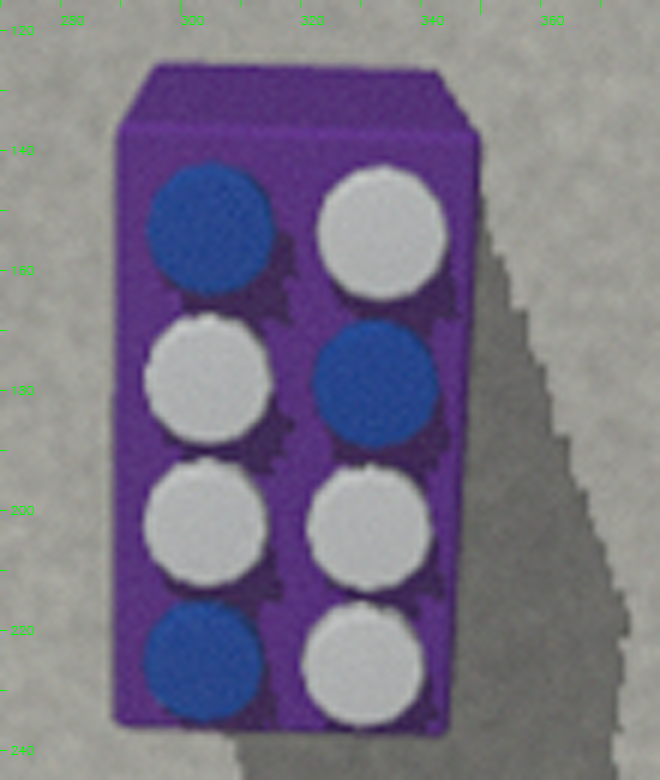

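```bash
python3 - <<'E'
from h import *
np.set_printoptions(precision=1,suppress=True)
go(437,294.7,33,94.75)
A=cam('w1');B=cam('w2')
c=lambda x,y:(A,210+x/6,232+y/6);b=lambda x,y:(B,235+x/5,217+y/5)
Q=np.array([atz(*c(*p),69) for p in [(133,199),(648,198),(163,478),(650,472)]]);print(Q,Q.mean(0))
print('rim tri',tri([c(133,199),b(350,394)])[0],tri([c(648,198),b(768,394)])[0])
E
```

```text
t 9.3 shift cm [ 0.2 -0.  16.7] roll 0.025 dist 167.2
[[620.6 -43.3  69. ]
 [624.2  56.3  69. ]
 [684.5 -44.9  69. ]
 [686.6  54.3  69. ]] [654.    5.6  69. ]
rim tri [622.  -44.1  66.5] [624.3  56.3  68.7]
```

Request:
step_arm --commands '[[[100, 0.2, 0, 3, 0.025], [100, 0.2, 0, 7, 0.025], [100, 0.2, 0, 11, 0.025], [100, 0.2, 0, 15, 0.025], [100, 0.2, 0, 16.7, 0.025]]]'

```text
time_s: 9.8
tcp_pos: [435.4, 294.0, 30.2]
tool_rot: [-179.8, 0.1, 94.7]
ft_force: [-1.2, -0.4, 0.4]
opening: 87.9
```

Request:
step_arm --commands '[[[100, 0, 0, 0, 0], [60, 0, 0, 0, 0], [50, 0, 0, 0, 0], [50, 0, 0, 0, 0]]]' --newtons 25

```text
time_s: 10.2
tcp_pos: [438.0, 295.9, 34.7]
tool_rot: [179.9, -0.1, 94.6]
ft_force: [0.5, 0.1, -0.1]
opening: 66.1
```

Request:
step_arm --commands '[[[40, 0, 0, 0, 0], [40, 0, 0, 0, 0], [40, 0, 0, 0, 0]]]'

```text
time_s: 10.5
tcp_pos: [437.5, 295.6, 33.9]
tool_rot: [179.9, -0.0, 94.6]
ft_force: [-1.0, 0.0, 4.1]
opening: 47.9
```

Request:
step_arm --commands '[[[30, 0, 0, 0, 0], [30, 0, 0, -0.5, 0], [30, 0, 0, -2, 0], [30, 0, 0, -5, 0], [30, 0, 0, -8, 0]]]' --newtons 30

```text
time_s: 11.0
tcp_pos: [436.5, 294.7, 114.6]
tool_rot: [-179.9, 0.1, 94.5]
ft_force: [0.4, 0.8, -2.9]
opening: 47.7
```

Request:
step_arm --commands '[[[30, 0, 0, -3, 0], [30, 0, 0, -6, 0], [30, 0, 0, -6, 0], [30, 0, 0, -6, 0]]]'

```text
time_s: 11.4
tcp_pos: [436.8, 295.4, 173.8]
tool_rot: [180.0, -0.0, 94.6]
ft_force: [0.9, 0.3, -3.9]
opening: 47.8
```

```bash
python3 - <<'E'
from h import *
snap('w7');cv2.imwrite('pics/side7.png',eyes.read_camera('side'))
go(653,5.6,180,88.1)
E
```

```text
t 11.5 shift cm [-30.55  19.33  -0.77] roll 0.113 dist 361.6
```

View pics/side7.png

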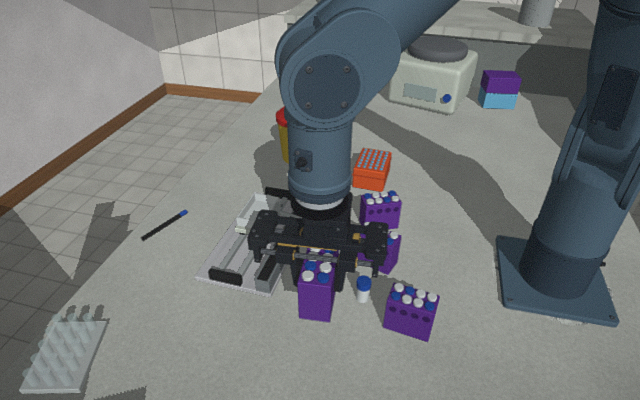

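View pics/w7.png

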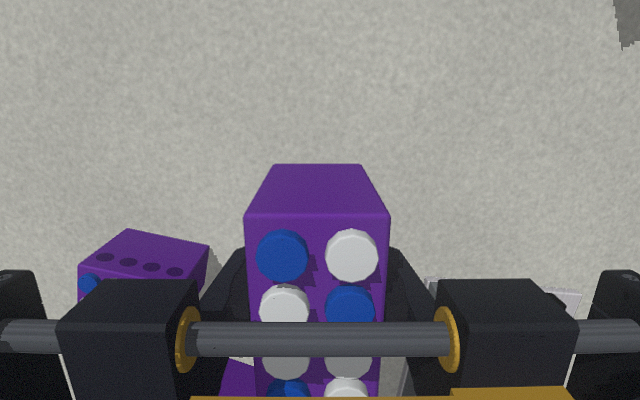

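```bash
python3 - <<'E'
from h import *
go(653,-105,185,88.1)
E
```

```text
t 11.5 shift cm [-41.57  18.45  -1.25] roll 0.113 dist 455.0
```

Request:
step_arm --commands '[[[30, -2.5, 1, -1, 0], [30, -6, 2.7, -1.2, 0.05], [30, -10, 4.4, -1.2, 0.11], [30, -14, 6.2, -1.2, 0.113], [30, -18, 8, -1.2, 0.113]]]'

```text
time_s: 12.0
tcp_pos: [530.7, 120.5, 183.9]
tool_rot: [-179.9, 0.1, 88.1]
ft_force: [0.2, 0.3, -3.3]
opening: 47.9
```

```bash
python3 - <<'E'
from h import *
go(653,-105,185,88.1)
E
```

```text
t 12.0 shift cm [-22.13  12.98  -0.11] roll -0.0 dist 256.5
```

Request:
step_arm --commands '[[[30, -4, 2.4, 0, 0], [30, -8, 4.7, 0, 0], [30, -12, 7, 0, 0], [30, -16, 9.4, 0, 0], [30, -19, 11.2, 0, 0]]]'

```text
time_s: 12.5
tcp_pos: [636.4, -75.0, 183.6]
tool_rot: [-179.8, 0.1, 87.9]
ft_force: [0.7, -0.4, -2.6]
opening: 47.6
```

Request:
step_arm --commands '[[[30, -2, 1.2, 0, 0], [30, -3, 1.7, 0, 0], [30, -3, 1.7, 0, 0], [30, -3, 1.7, 0, 0]]]'

```text
time_s: 12.9
tcp_pos: [651.8, -100.3, 184.4]
tool_rot: [-179.9, -0.1, 88.1]
ft_force: [-0.2, 0.0, -3.6]
opening: 47.6
```

```bash
python3 - <<'E'
from h import *
im=snap('w8')
crop(im,180,60,270,140,3,'w8a.png')
go(653,5.6,185,88.1)
E
```

```text
t 12.95 shift cm [10.53 -0.23 -0.02] roll 0.002 dist 105.3
```

View pics/w8.png

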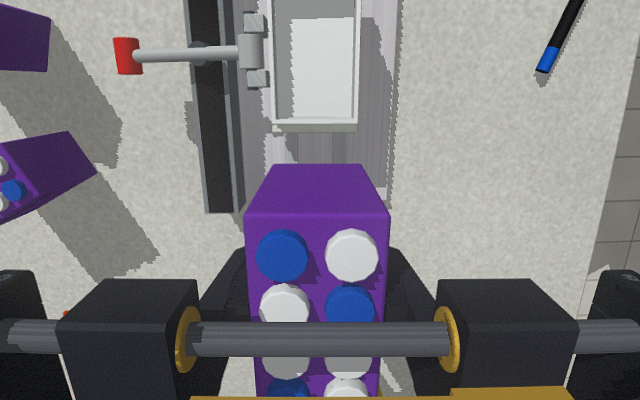

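```bash
python3 - <<'E'
from h import *
crop(cv2.imread('pics/w8.png'),230,0,160,140,5,'w8a.png')
crop(cv2.imread('pics/w8.png'),95,0,180,130,4,'w8b.png')
E
```

```text
(no output)
```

View pics/w8a.png

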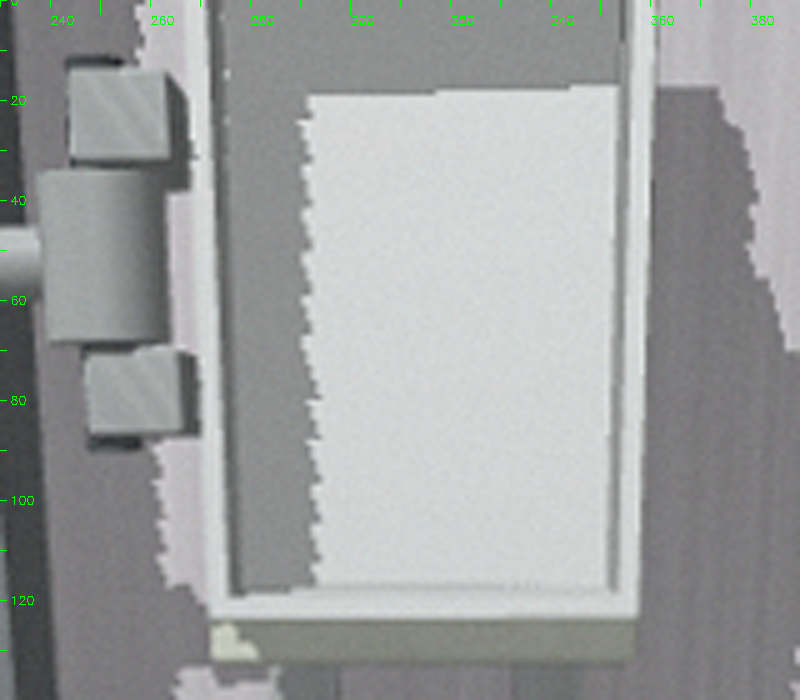

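View pics/w8b.png

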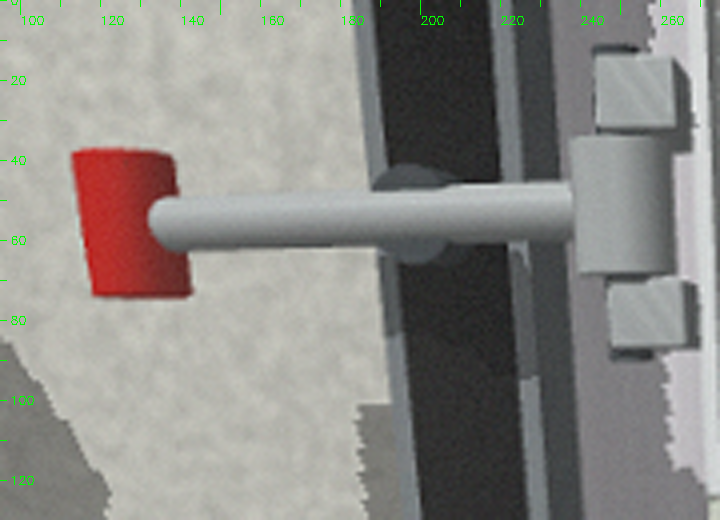

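```bash
python3 - <<'E'
from h import *
np.set_printoptions(precision=1,suppress=True)
D=cam('w8')
for o in (0,2):
  d=lambda x,y:(D,230+x/5,o+y/5)
  Q=np.array([atz(*d(*p),69) for p in [(208,617),(638,615),(203,2),(657,2)]]);print(Q[:,:2])
  # centre line at y=5.6: interpolate
  L=Q[0]+(Q[2]-Q[0])*(5.6-Q[0,1])/(Q[2,1]-Q[0,1]);Rr=Q[1]+(Q[3]-Q[1])*(5.6-Q[1,1])/(Q[3,1]-Q[1,1])
  print('centre x',(L+Rr)/2,'yaw',np.degrees(np.arctan2(-(Q[2]-Q[0])[0],(Q[2]-Q[0])[1])),np.degrees(np.arctan2(-(Q[3]-Q[1])[0],(Q[3]-Q[1])[1])))
  print('tip',atz(D,128,55.5+o,48))
E
```

```text
[[618.5 -44. ]
 [682.5 -45.8]
 [623.5  38.2]
 [685.   36.2]]
centre x [652.8   5.6  69. ] yaw -3.5048264838012417 -1.7836999560077609
tip [508.2   9.8  48. ]
[[618.3 -45.5]
 [682.5 -47.3]
 [623.4  37. ]
 [685.   34.9]]
centre x [652.8   5.6  69. ] yaw -3.508925574168714 -1.7779416430439219
tip [507.9   8.3  48. ]
```

```bash
python3 - <<'E'
from h import *
np.set_printoptions(precision=1,suppress=True)
s=readout.sense();Rm=R.from_euler('xyz',s['tool_rot'],degrees=True);p=s['tcp_pos'];D=cam('w8')
for u,v in [(244.5,215),(390,215),(244.5,217),(390,217)]:
    print(Rm.inv().apply(atz(D,u,v,p[2]+44)-p))
go(652.5,6.1,185,88.0)
E
```

```text
[ 41.7 -23.8 -43.9]
[ 41.8  21.9 -44. ]
[ 41.1 -23.8 -43.9]
[ 41.1  21.9 -44. ]
t 12.95 shift cm [10.6 -0.3 -0. ] roll 0.003 dist 105.8
```

Request:
step_arm --commands '[[[30, 2.5, -0.1, 0, 0.003], [30, 6, -0.2, 0, 0.003], [30, 9, -0.25, 0, 0.003], [30, 10.6, -0.3, 0, 0.003], [30, 10.6, -0.3, 0, 0.003]]]'

```text
time_s: 13.45
tcp_pos: [652.9, 9.0, 185.2]
tool_rot: [-180.0, -0.1, 88.3]
ft_force: [0.6, 0.3, -3.9]
opening: 47.7
```

Request:
step_arm --commands '[[[30, 0, 0, 2, 0], [30, 0, 0, 4, 0], [30, 0, 0, 4.5, 0], [30, 0, 0, 4.5, 0]]]'

```text
time_s: 13.85
tcp_pos: [652.5, 2.8, 139.9]
tool_rot: [-179.9, 0.1, 87.8]
ft_force: [-0.2, 0.6, -3.5]
opening: 47.9
```

```bash
python3 - <<'E'
from h import *
go(652.7,6.3,125,88.0)
t=eyes.read_camera('top');s=eyes.read_camera('side')
crop(t,270,90,100,90,8,'t9.png');crop(s,200,130,140,110,5,'s9.png')
E
```

```text
t 13.85 shift cm [0.36 0.01 1.49] roll -0.003 dist 15.3
```

View pics/s9.png

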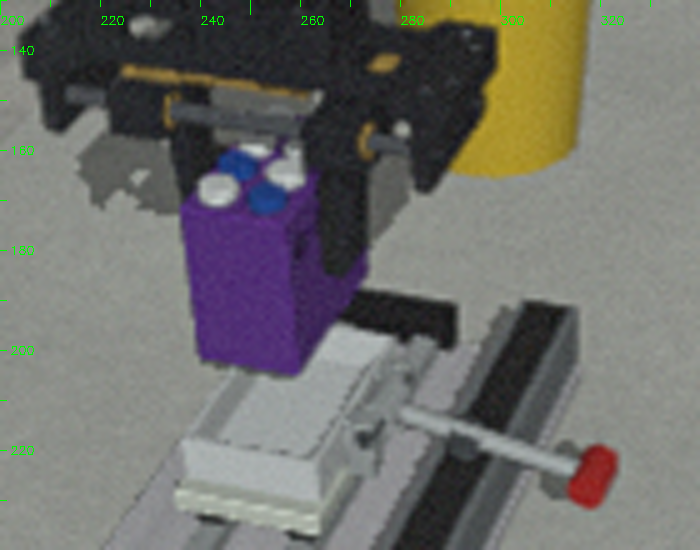

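Request:
step_arm --commands '[[[30, 0, 0, 0.5, 0], [30, 0, 0, 1, 0], [30, 0, 0, 1.4, 0], [30, 0, 0, 1.4, 0], [30, 0, 0, 1.4, 0]]]'

```text
time_s: 14.45
tcp_pos: [653.2, 4.0, 126.3]
tool_rot: [-180.0, 0.0, 87.9]
ft_force: [-0.8, 0.2, -3.2]
opening: 47.8
```

```bash
python3 - <<'E'
from h import *
go(652.7,6.3,125,88.0)
s=eyes.read_camera('side')
crop(s,200,130,140,110,5,'s10.png');im=snap('w10')
E
```

```text
t 14.45 shift cm [ 0.23 -0.06  0.13] roll -0.002 dist 2.7
```

View pics/s10.png

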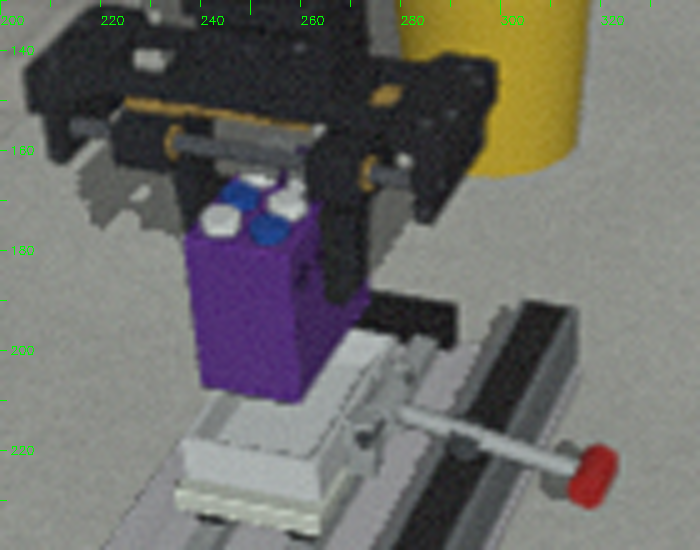

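View pics/w10.png

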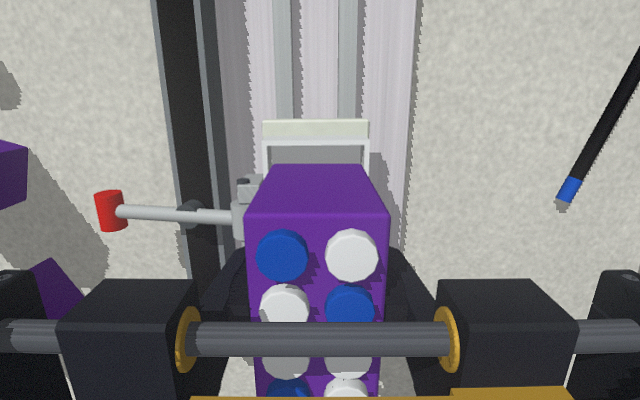

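```bash
python3 - <<'E'
from h import *
crop(cv2.imread('pics/w10.png'),230,105,170,120,5,'w10a.png')
E
```

```text
(no output)
```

View pics/w10a.png

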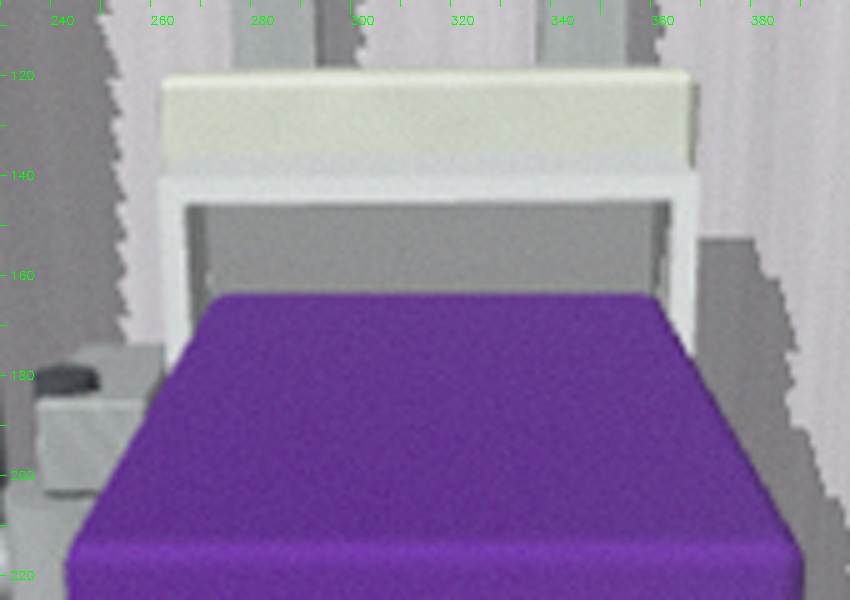

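```bash
python3 - <<'E'
from h import *
np.set_printoptions(precision=1,suppress=True)
s=readout.sense();D=cam('w10');print(s['tcp_pos'],s['tool_rot'])
for o in (0,2):
  d=lambda x,y:(D,230+x/5,105+o+y/5)
  print('rim',[atz(*d(*p),69)[:2] for p in [(158,176),(697,174)]],'inner',[atz(*d(*p),69)[:2] for p in [(187,203),(670,201)]],'rack bot',[atz(*d(*p),s['tcp_pos'][2]-34)[:2] for p in [(213,296),(657,294)]])
E
```

```text
[653.4   4.  126.6] [180.    0.   87.9]
rim [array([621.6,  56.1]), array([684.9,  54.1])] inner [array([624.8,  52.8]), array([681.8,  51. ])] rack bot [array([630.3,  46.5]), array([677.4,  45. ])]
rim [array([621.5,  55. ]), array([684.9,  52.9])] inner [array([624.7,  51.7]), array([681.8,  49.8])] rack bot [array([630.2,  45.5]), array([677.4,  44. ])]
```

Request:
step_arm --commands '[[[30, 0.1, -0.03, 0, 0], [30, 0.22, -0.06, 0.5, 0], [30, 0.22, -0.06, 1, 0], [30, 0.22, -0.06, 1.5, 0], [30, 0.22, -0.06, 1.8, 0]]]'

```text
time_s: 15.05
tcp_pos: [652.3, 6.3, 107.6]
tool_rot: [-179.9, 0.0, 87.9]
ft_force: [0.5, -1.0, -3.3]
opening: 47.6
```

Request:
step_arm --commands '[[[30, 0, 0, 0.5, 0], [30, 0, 0, 1, 0], [30, 0, 0, 1.4, 0], [30, 0, 0, 1.8, 0], [30, 0, 0, 1.9, 0]]]'

```text
time_s: 15.55
tcp_pos: [652.4, 6.3, 88.9]
tool_rot: [-180.0, 0.0, 87.9]
ft_force: [0.5, 0.4, -4.3]
opening: 48.0
```

Inside the tray without contact. Slow down to the floor.

Request:
step_arm --commands '[[[30, 0, 0, 0.1, 0], [30, 0, 0, 0.2, 0], [30, 0, 0, 0.3, 0]]]'

```text
time_s: 15.85
tcp_pos: [652.9, 6.3, 86.6]
tool_rot: [180.0, -0.0, 87.9]
ft_force: [-0.1, -0.1, -3.3]
opening: 48.1
```

Request:
step_arm --commands '[[[30, 0, 0, 0.1, 0], [30, 0, 0, 0.2, 0]]]'

```text
time_s: 16.05
tcp_pos: [652.8, 6.3, 84.4]
tool_rot: [180.0, -0.0, 87.9]
ft_force: [-0.3, 0.2, -2.9]
opening: 47.8
```

Request:
step_arm --commands '[[[30, 0, 0, 0.05, 0], [30, 0, 0, 0.1, 0]]]'

```text
time_s: 16.25
tcp_pos: [652.7, 6.2, 84.0]
tool_rot: [-180.0, -0.0, 87.9]
ft_force: [-4.1, 0.6, 6.9]
opening: 47.7
```

Request:
step_arm --commands '[[[30, 0, 0, 0.05, 0], [30, 0, 0, 0.05, 0]]]'

```text
time_s: 16.45
tcp_pos: [652.7, 6.3, 84.0]
tool_rot: [-180.0, -0.0, 87.9]
ft_force: [-3.8, 1.0, 7.2]
opening: 47.8
```

Request:
step_arm --commands '[[[56, 0, 0, 0, 0], [60, 0, 0, 0, 0], [75, 0, 0, 0, 0], [85, 0, 0, 0, 0], [85, 0, 0, 0, 0]]]'

```text
time_s: 16.95
tcp_pos: [652.8, 6.3, 82.9]
tool_rot: [180.0, 0.0, 87.9]
ft_force: [-0.1, 0.7, 0.1]
opening: 73.6
```

Request:
step_arm --commands '[[[85, 0, 0, -1, 0], [85, 0, 0, -4, 0], [85, 0, 0, -8, 0], [85, 0, 0, -12, 0], [85, 0, 0, -15, 0]]]'

```text
time_s: 17.45
tcp_pos: [653.5, 5.9, 236.5]
tool_rot: [179.8, -0.0, 87.9]
ft_force: [1.0, -1.1, -0.4]
opening: 74.7
```

```bash
python3 - <<'E'
from h import *
s=eyes.read_camera('side');im=snap('w11')
crop(s,190,130,160,120,5,'s11.png');print(readout.sense()['ft_force'])
E
```

```text
[ 0.24230022 -0.84599765  0.39084748]
```

View pics/s11.png

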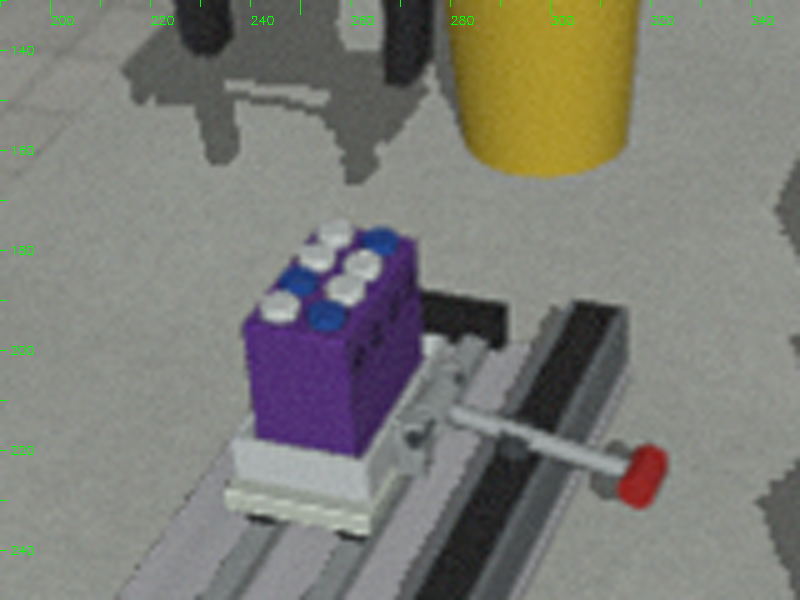

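View pics/w11.png

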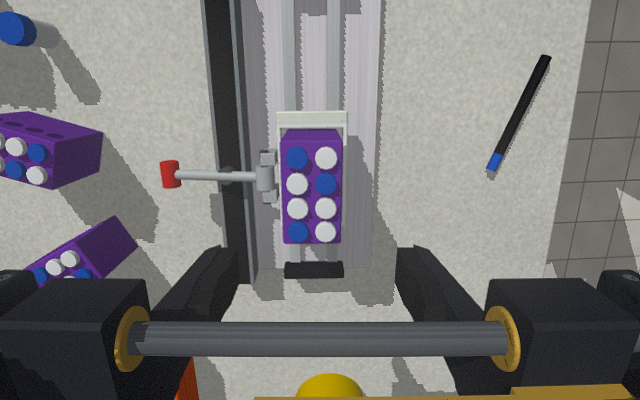

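```bash
python3 - <<'E'
from h import *
np.set_printoptions(precision=1,suppress=True)
A=cam('w5');im=cv2.imread('pics/w5.png').astype(int)
m=(im[:,:,2]>150)&(im[:,:,1]<70)&(im[:,:,0]<70);m[:,:250]=0;m[:,380:]=0
v,u=np.nonzero(m);print(u.min(),u.max(),v.min(),v.max())
for o in (0,2):print(atz(A,(u.min()+u.max())/2,(v.min()+v.max())/2+o,48), atz(A,u.min(),200+o,48)[1],atz(A,u.max(),200+o,48)[1])
B=cam('w11');im=cv2.imread('pics/w11.png').astype(int)
m=(im[:,:,2]>150)&(im[:,:,1]<70)&(im[:,:,0]<70);m[:,:140]=0;m[:,200:]=0
v,u=np.nonzero(m)
for o in (0,2):print(atz(B,(u.min()+u.max())/2,(v.min()+v.max())/2+o,48))
go(508.5,10.2,200,178)
E
```

```text
299 332 195 214
[507.7   9.3  48. ] -3.286970782271844 22.138093000872942
[509.3   9.2  48. ] -3.3686461731345183 22.10335921797914
[ 485.1 -112.    48. ]
[ 484.7 -114.6   48. ]
t 17.55 shift cm [ -0.1 -14.7   3.7] roll -1.573 dist 152.1
```

Request:
step_arm --commands '[[[60, -0.1, -2, 0, -0.15], [60, -0.1, -6, 1, -0.3], [60, -0.1, -10, 2, -0.45], [60, -0.1, -13, 3, -0.6], [60, -0.1, -14.7, 3.7, -0.75]]]'

```text
time_s: 18.05
tcp_pos: [502.5, 10.7, 195.1]
tool_rot: [-179.9, -0.1, 131.2]
ft_force: [0.3, 0.2, -0.1]
opening: 52.9
```

Request:
step_arm --commands '[[[60, 0, 0, 0, -0.15], [60, 0, 0, 0, -0.3], [60, 0, 0, 0, -0.45], [60, 0, 0, 0, -0.6], [60, 0, 0, 0, -0.75]]]'

```text
time_s: 18.55
tcp_pos: [505.4, 10.5, 195.7]
tool_rot: [-180.0, -0.0, 174.2]
ft_force: [-0.4, 0.2, -0.1]
opening: 52.7
```

```bash
python3 - <<'E'
from h import *
go(508.5,9.6,110,178)
E
```

```text
t 18.55 shift cm [-0.32 -0.06  8.57] roll -0.067 dist 85.8
```

Request:
step_arm --commands '[[[55, -0.3, -0.06, 2.5, -0.067], [55, -0.3, -0.06, 5, -0.067], [55, -0.3, -0.06, 7.5, -0.067], [55, -0.3, -0.06, 8.6, -0.067], [55, -0.3, -0.06, 8.6, -0.067]]]'

```text
time_s: 19.05
tcp_pos: [507.5, 9.5, 108.7]
tool_rot: [-180.0, -0.2, 177.7]
ft_force: [-0.3, -0.1, -0.3]
opening: 48.6
```

Request:
step_arm --commands '[[[55, 0, 0, 0, 0], [55, 0, 0, 0, 0]]]'

```text
time_s: 19.25
tcp_pos: [509.6, 9.8, 111.0]
tool_rot: [180.0, 0.1, 177.7]
ft_force: [1.0, 0.2, -0.2]
opening: 48.3
```

```bash
python3 - <<'E'
from h import *
np.set_printoptions(precision=1,suppress=True)
go(508.5,9.6,31,178)
im=snap('w12');A=cam('w12')
crop(im,180,150,280,150,3,'w12a.png')
im=im.astype(int)
m=(im[:,:,2]>130)&(im[:,:,1]<70)&(im[:,:,0]<70);m[:,:250]=0;m[:,380:]=0
v,u=np.nonzero(m);print(u.min(),u.max(),v.min(),v.max())
for o in (0,2):print(atz(A,(u.min()+u.max())/2,(v.min()+v.max())/2+o,48))
E
```

```text
t 19.25 shift cm [ 0.1 -0.   8. ] roll -0.006 dist 80.1
295 335 205 230
[508.5   8.9  48. ]
[509.9   8.9  48. ]
```

View pics/w12a.png

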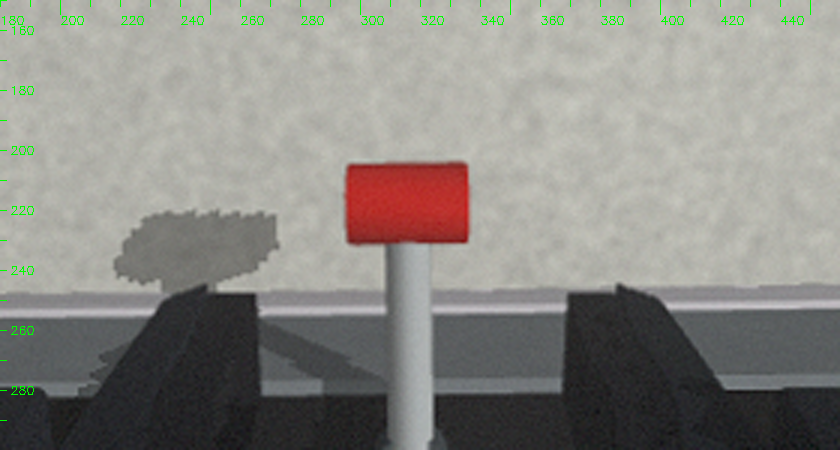

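Request:
step_arm --commands '[[[50, 0.05, -0.08, 2, -0.006], [50, 0.05, -0.08, 4, -0.006], [50, 0.05, -0.08, 6, -0.006], [50, 0.05, -0.08, 7.5, -0.006], [50, 0.05, -0.08, 7.9, -0.006]]]'

```text
time_s: 19.8
tcp_pos: [507.8, 9.0, 30.3]
tool_rot: [-180.0, -0.1, 178.0]
ft_force: [-0.5, 0.8, 0.3]
opening: 43.9
```

Request:
step_arm --commands '[[[45, 0, 0, 0, 0], [40, 0, 0, 0, 0]]]' --newtons 10

```text
time_s: 20.0
tcp_pos: [508.9, 9.0, 31.8]
tool_rot: [180.0, 0.1, 178.0]
ft_force: [0.7, -1.1, 1.1]
opening: 35.8
```

```bash
python3 - <<'E'
from h import *
im=snap('w13')
crop(im,180,180,280,150,3,'w13a.png'); print(readout.sense())
E
```

```text
{'time_s': 20.05, 'joint_pos': array([-13.35483345,  36.7327328 ,   9.22120558, 116.35894926,
       -11.90756047,  27.67102136,  92.64894375]), 'joint_velocities': array([ 0.10117264,  0.07456457,  0.04537315,  0.16345798, -0.04996406,
       -0.18454792,  0.01134867]), 'tau': array([ 2.01675226e-02, -4.92977715e+01,  3.69599216e+00, -1.29259497e+01,
        1.56513863e-02,  8.46981187e-02, -1.14038248e-03]), 'tcp_pos': array([508.97945899,   9.00202318,  31.91603914]), 'tool_rot': array([1.79987011e+02, 1.01975344e-01, 1.78022323e+02]), 'ft_force': array([-0.10882416,  0.41759571, -0.7346093 ]), 'ft_torque': array([0.03821597, 0.03623705, 0.01068342]), 'opening': 35.19838143899119}
```

View pics/w13a.png

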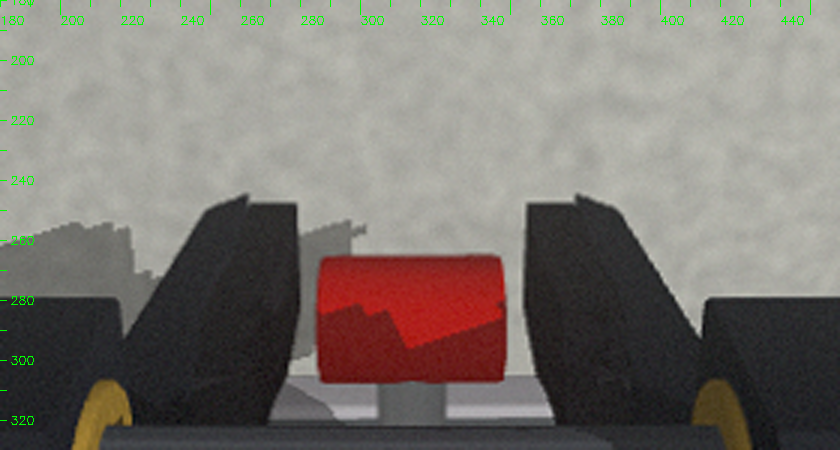

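Request:
step_arm --commands '[[[35, 0, 0, 0, 0], [32, 0, 0, 0, 0], [29, 0, 0, 0, 0], [26, 0, 0, 0, 0]]]' --newtons 10

```text
time_s: 20.45
tcp_pos: [508.5, 8.9, 31.3]
tool_rot: [-180.0, 0.0, 178.0]
ft_force: [-0.1, -0.2, 3.3]
opening: 25.7
```

Request:
step_arm --commands '[[[20, 0, 0, 0, 0], [15, 0, 0, 0, 0], [15, 0, 0, 0, 0]]]' --newtons 25

```text
time_s: 20.75
tcp_pos: [508.5, 8.9, 31.2]
tool_rot: [180.0, 0.0, 178.0]
ft_force: [-0.6, -0.1, 5.6]
opening: 25.5
```

```bash
python3 - <<'E'
import numpy as np
for th in [-.19,-.1,0,.1,.2,.3,.4,.5,.6,.7,.75]:
    print(th, 'dx_tool cm %.2f up cm %.2f'%((np.cos(th)-np.cos(.19))*10,(np.sin(th)+np.sin(.19))*10))
E
```

```text
-0.19 dx_tool cm 0.00 up cm 0.00
-0.1 dx_tool cm 0.13 up cm 0.89
0 dx_tool cm 0.18 up cm 1.89
0.1 dx_tool cm 0.13 up cm 2.89
0.2 dx_tool cm -0.02 up cm 3.88
0.3 dx_tool cm -0.27 up cm 4.84
0.4 dx_tool cm -0.61 up cm 5.78
0.5 dx_tool cm -1.04 up cm 6.68
0.6 dx_tool cm -1.57 up cm 7.54
0.7 dx_tool cm -2.17 up cm 8.33
0.75 dx_tool cm -2.50 up cm 8.70
```

Request:
step_arm --commands '[[[15, 0.06, 0, -0.4, 0], [15, 0.13, 0, -0.9, 0], [15, 0.17, 0, -1.4, 0], [15, 0.18, 0, -1.9, 0], [15, 0.16, 0, -2.4, 0]]]' --newtons 30

```text
time_s: 21.25
tcp_pos: [506.0, 9.0, 55.1]
tool_rot: [-180.0, -0.1, 178.0]
ft_force: [2.1, -0.7, -9.7]
opening: 25.7
```

```bash
python3 - <<'E'
from h import *
s=eyes.read_camera('side'); crop(s,190,130,160,120,5,'s14.png');print(readout.sense()['ft_force'])
E
```

```text
[ 0.74913829 -1.27711704 -4.8361558 ]
```

View pics/s14.png

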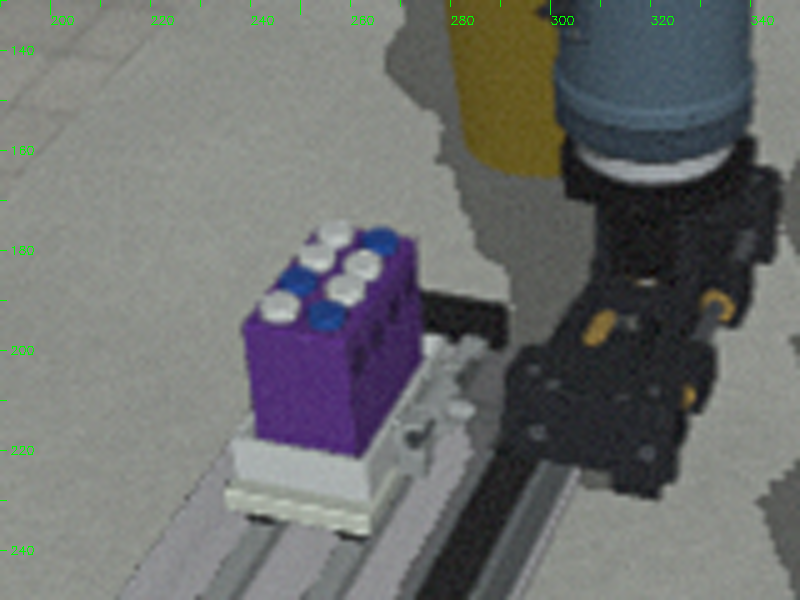

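Request:
step_arm --commands '[[[15, -0.05, 0, -0.7, 0], [15, -0.14, 0, -1.3, 0], [15, -0.28, 0, -1.9, 0], [15, -0.45, 0, -2.5, 0], [15, -0.72, 0, -3.2, 0]]]'

```text
time_s: 21.8
tcp_pos: [512.0, 8.8, 86.9]
tool_rot: [-180.0, -0.2, 178.0]
ft_force: [-4.1, 0.1, -9.3]
opening: 25.6
```

Request:
step_arm --commands '[[[15, -0.25, 0, -0.6, 0], [15, -0.55, 0, -1.15, 0], [15, -0.9, 0, -1.7, 0], [15, -1.25, 0, -2.25, 0], [15, -1.5, 0, -2.6, 0]]]'

```text
time_s: 22.3
tcp_pos: [526.9, 8.4, 112.9]
tool_rot: [180.0, -0.2, 178.0]
ft_force: [-5.5, 0.3, -6.6]
opening: 25.9
```

Request:
step_arm --commands '[[[15, 0, 0, 0, 0], [15, 0, 0, 0, 0]]]'

```text
time_s: 22.5
tcp_pos: [527.3, 8.4, 113.3]
tool_rot: [180.0, -0.2, 178.0]
ft_force: [-7.2, -0.3, -0.0]
opening: 25.6
```

```bash
python3 - <<'E'
from h import *
s=eyes.read_camera('side'); crop(s,190,130,160,120,5,'s15.png');print(readout.sense()['ft_force'])
im=snap('w15')
E
```

```text
[-7.86222791 -0.18858354 -0.64980494]
```

View pics/s15.png

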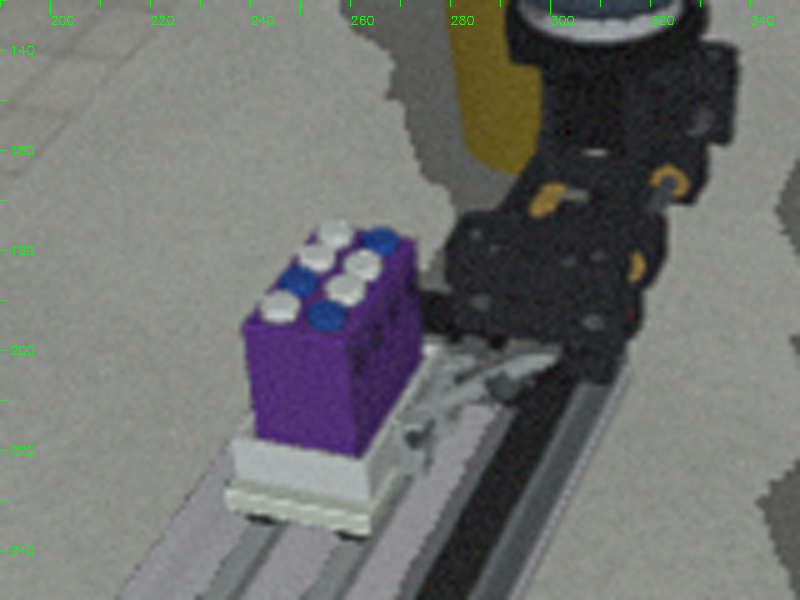

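View pics/w15.png

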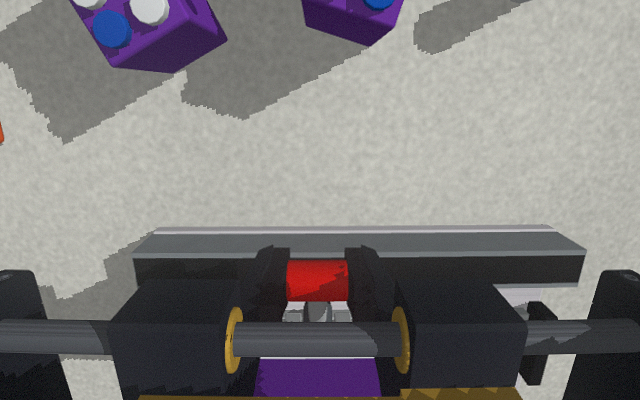

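Request:
step_arm --commands '[[[15, 0.15, 0, 0, 0], [15, 0.25, 0, 0, 0]]]'

```text
time_s: 22.8
tcp_pos: [527.3, 8.4, 113.4]
tool_rot: [180.0, 0.1, 178.0]
ft_force: [2.1, 0.1, -9.4]
opening: 26.0
```

Request:
step_arm --commands '[[[32, 0, 0, 0, 0], [40, 0, 0, 0, 0], [55, 0, 0, 0, 0], [55, 0, 0, 0, 0]]]' --newtons 10

```text
time_s: 23.2
tcp_pos: [527.0, 8.3, 113.4]
tool_rot: [180.0, 0.1, 178.0]
ft_force: [0.3, -0.2, 0.4]
opening: 47.5
```

```bash
python3 - <<'E'
from h import *
im=snap('w16');crop(im,180,180,280,150,3,'w16a.png')
E
```

```text
(no output)
```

View pics/w16a.png

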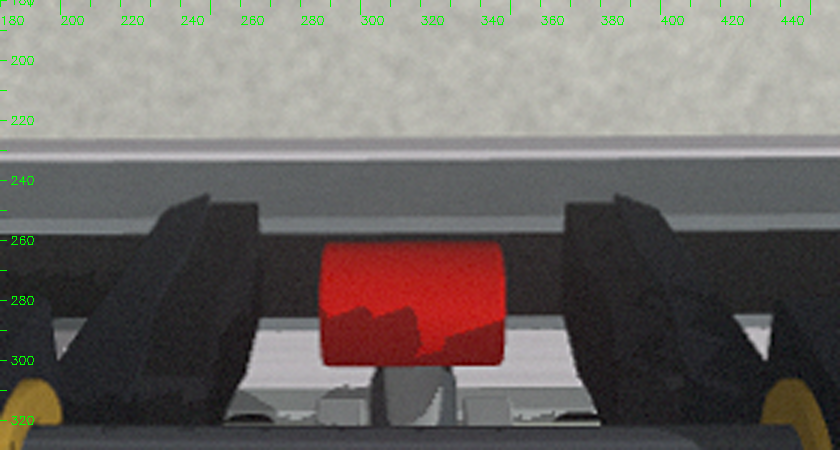

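Free of the tip. Straight up and away.

Request:
step_arm --commands '[[[55, 0, 0, -1.5, 0], [55, 0, 0, -4, 0], [55, 0, 0, -8, 0], [55, 0, 0, -12, 0], [55, 2, 0, -15, 0]]]'

```text
time_s: 23.75
tcp_pos: [508.5, 9.0, 265.6]
tool_rot: [180.0, 0.3, 178.0]
ft_force: [-0.0, 0.8, -0.7]
opening: 48.9
```

Request:
step_arm --commands '[[[55, 4, 0, 0, 0], [55, 8, 0, 0, 0], [55, 8, 0, 0, 0], [55, 8, 0, 0, 0], [55, 8, 0, 0, 0]]]'

```text
time_s: 24.25
tcp_pos: [427.6, 11.9, 263.3]
tool_rot: [180.0, 0.1, 178.0]
ft_force: [-0.3, 0.4, 0.9]
opening: 48.2
```

```bash
python3 - <<'E'
from h import *
im=snap('w17')
s=eyes.read_camera('side');t=eyes.read_camera('top');cv2.imwrite('pics/top17.png',t);cv2.imwrite('pics/side17.png',s)
crop(s,190,130,160,120,5,'s17.png');crop(t,180,100,190,140,4,'t17.png')
E
```

View pics/s17.png

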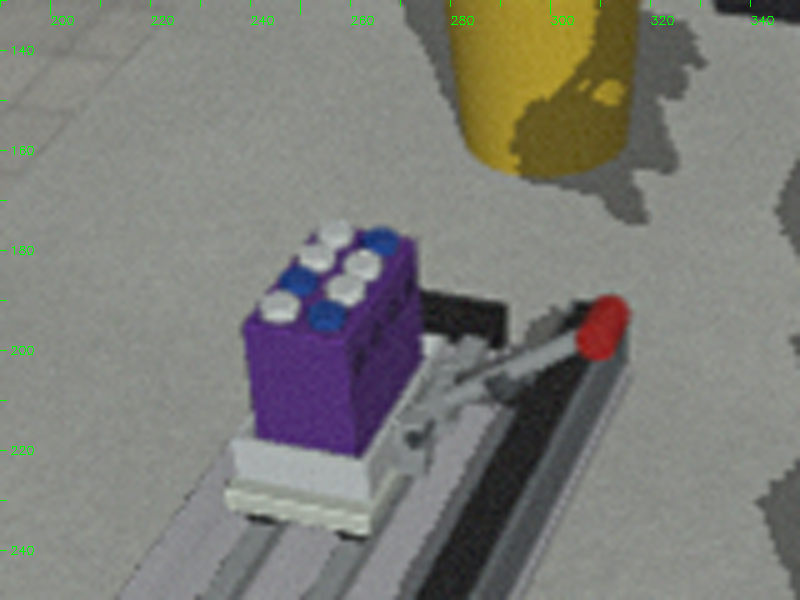

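View pics/w17.png

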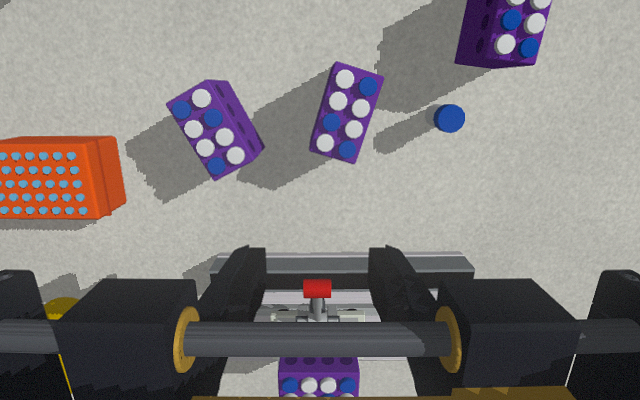

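View pics/top17.png

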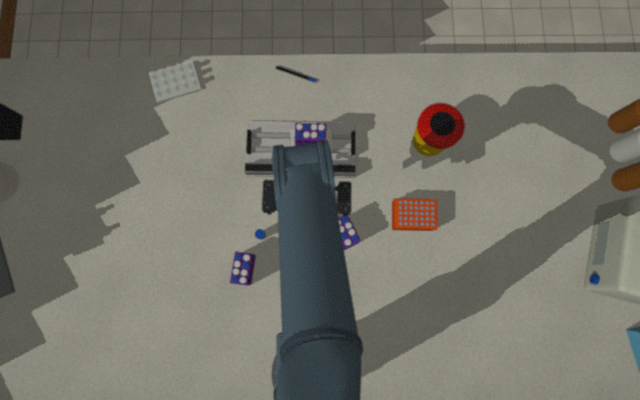

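```bash
python3 - <<'E'
from station import manip
print(manip.hand_in())
E
```

```text
the job is handed in; nothing more can be done
None
```

The brake was set, the rack placed in the tray and released, and the brake lever raised again, all in about 24 s. The job is handed in, and no verdict was reported.

- **Brake on:** I pressed the red end down with shut fingers. The foot met the rail at a lever angle of about -0.15 rad. My last press step read about 16 N at the lever's end. That is above the 10–14 N you gave but below the crush figure of about 18 N. The lever stayed down by itself.
- **Rack:** I took the leftmost rack and set it upright in the tray. It touched the tray floor where expected, with the tool tip at 84 mm for a 34 mm grip height, and I let go of it.
- **Brake off:** I pinched the red end and raised the lever to about 0.7 rad, then released it and backed away.
- **Last checks:** In the side view the shuttle shows no movement. The rack stands level in the tray, and the lever is up with the robot clear of everything. The other things look unmoved in the final pictures, though the arm hid part of the bench in the top view.
- **Disagreement between cameras:** The top camera differed from the wrist camera by about 3–5 mm. I used the wrist camera, checked against the gripper's own fingertips.

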